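# Clear the pot and hold the sprung lid at the pointer

### The arm

A 6-joint arm with a two-finger parallel gripper is mounted at the origin on a cart in front of the work surface, level with it; the furniture and walls round the work are solid. World frame = base frame: x ahead of the robot, y to its left, z up, the work surface at z = 0. Lengths are in mm, angles in rad, forces in N, time in s.
With the tool pointing down it reaches from about 350 to 975 mm from the base axis. Payload 7.1 kg.
Tool frame: the origin (TCP) lies at the very end of the fingers, on their centre line; the grasp point (between the pads) lies 19 mm behind it; y points along the fingers, x is the direction in which the jaws open and shut, and the axes are right-handed (so a half turn about y gives the same grasp; the last joint's range is limited). The gripper opens to 88 mm and grips with 3 to 60 N. Pads are 20 mm wide; open, the fingers measure 115 mm over their backs; the gripper's body (75 mm by 178 mm) begins 61 mm behind the grasp point.
Start: joints at [-1.257, 0.423, 1.63, -0, 1.089, -0.019], TCP at [204.199, -590.684, 222.675] pointing down, gripper open.
Joint ranges: [-3, 3], [-0.9, 2.11], [0.09, 2.58], [-1.31, 4.45], [0.11, 2.69], [-2.54, 2.54]. Speed limits (rad/s): [2.39, 2.39, 3.01, 3.14, 3.14, 3.14].

### API

Orientations are given as a rotation vector (axis times angle).
In Python, from workcell import ctrl gives the robot as it stands. The module is installed in compiled form; this text tells all that it offers.
- The arm moves only by the tool jog_arm, never from a script. Its argument "steps" is a list of rows, each an object with "turn": the turn, a rotation vector about the world's x, y, z scaled (see below), a list of three; "dp": the shift along the world's x, y, z scaled (see below), a list of three; "claw": the opening, from 0 (shut) to 1 (fully open). In form: [{"turn": [wx, wy, wz], "dp": [x, y, z], "claw": claw}, ...]. A call has 1 to 12 rows; each row is the pose to reach, as a shift and turn from the pose measured when the call began, turning the shorter way round; what a row does not reach only later rows make up. The controller multiplies each number of a shift by 80 mm and each number of a turn by pi rad. A row lasts 1/12 s, in which the tool goes at most 41.7 mm and 7.16 degrees, less where a joint would pass 70% of its speed; a pose out of reach is approached as far as the arm can. A call with a number of a shift or a turn outside -1 to 1 is refused whole. A call with a gripper value outside its range is refused whole. The fingers move at their own pace and stop on an object; the grip force is fixed at half the most. Time passes only in rows, so rows that repeat a pose let the fingers close. It gives the time, the measured TCP pose, the force and the opening at its end, in the units of the state.
- ctrl.get_obs(): the state, without advancing time (a new reading comes with each control period).
- ctrl.get_image(name): name is "scene" or "top"; returns a dict with "img" (480x640x3 uint8, red, green, blue), "range_z" (480x640 float32, mm along the optical axis (not along the pixel's ray), 0 where there is no reading), "fovy" (degrees; the focal length in pixels is half the picture's height over the tangent of half this angle, whatever the lens; pixels are square), "cx", "cy" (the principal point, pixels), "camera_from_world" (4x4, takes a point from world to camera coordinates). Camera axes: x right, y down, z forward; pixel columns grow to the right and rows downward; lengths in mm; the calibration is good to about 2 mm. A picture is of the moment at which its call begins.
- ctrl.close_job(): hands the job in, once; it reports no verdict.
The state is a dict: "t": time; "qpos": joint angles; "qvel": joint speeds; "joint_torque": joint torques, N m; "ee_pos": TCP position; "orientation": TCP orientation; "ft_force": force on the tool from outside, world axes, zero at the start; "moment": the same for the moment, N m; "width": finger opening in mm.
Only numpy, scipy, OpenCV 4.12 (cv2) and the standard library are available. Lean on these libraries where they do the work, as an engineer would, in place of code of your own. Each camera call takes 0.05 s, during which the arm holds its last target.

### The job

I need both hands in the spool case. Slide the small steel pot out of the ring in front of the case into the middle of the empty black ring painted beside it, without lifting or tipping it, and let go of it; then lift the case's sprung lid until it is level with the index pointer on the case's side, and finish while still holding it there. Leave the pointer as it is set, and do not disturb the tin or the binder clip.

Things in the scene. Friction and masses are not known exactly. Their poses are not given: they have to be found in the camera images.
- pot_mid (a point): Small plain steel lidded pot, 93 mm in diameter, two wire ears reaching 53 mm from its axis; loose, about 0.4 kg. The point: on its axis, half-way up, 34 mm above its underside. Its lid rises to 36 mm; in its middle stands a black upright round knob, fixed to the pot, 23 mm in diameter from 42 to 66 mm above the underside, top at 68 mm, which can be gripped from above.
- pot: The same pot: origin at the centre of its underside, z up when it stands.
- free_ring_centre (a point): Centre of the empty ring: a black ring 110 mm in diameter painted on the table top (nothing to bump over), to the left or to the right of the pot. A second ring just like it is in front of the case, with the pot in it at the start.
- lid_handle (a point): Middle of the lid's handle: a round steel bar 10 mm thick, 90 mm long along y, 37 mm above the lid's top face near its front edge, on a leg at each end. Axes turn with the lid: x from handle to hinge (level and away from the robot when shut), z out of the lid's top. From the hinge line the bar lies 126 mm to -x and 42 mm to +z. Aluminium lid, 164 mm wide, 136 mm long.
- lid_hinge (a point): Middle of the lid's hinge line at the top of the back of the grey spool case, 66 mm above the table; axes as for lid_handle, the hinge runs along y. The case is fixed: 130 mm deep, 160 mm wide, 64 mm high, its front roughly towards the robot.
- lid (a joint): Angle of the lid in rad: 0 shut, grows as it is lifted, at most 1.25. A spring pulls it shut (0.35 Nm when shut, plus 0.5 Nm per rad, besides the weight of the 0.22 kg lid): about 4 to 6 N at the handle. It shuts when let go.
- pointer (a joint): Angle to which the index pointer is set, in rad, 0.4 to 0.8, about the lid's hinge line and counted as the lid's angle: when both joints read the same, lid and pointer are level with each other. Held by friction; not to be moved.
- pointer_tip (a point): Free end of the index pointer: a thin dark steel bar 7 mm high with a round thumb screw near its end, beside the left side of the case (as seen from the robot), 112 mm from the hinge line, 92 mm left of the lid's middle, next to a curved steel guide with ticks. x axis along the pointer towards the hinge line.
- tin_mid (a point): Bystander: low round grey tin, 67 mm in diameter, 28 mm high, loose, on the side of the pot away from the empty ring; the point is its middle.
- clip_mid (a point): Bystander: black binder clip 34 x 40 x 19 mm, loose, lying on the robot's side of the pot; the point is its middle.
Not all that is in view belongs to the job. Several things look just like the pot: the one meant starts nearest to the robot's base.

How it is judged:
By the outcome, as a careful person would: the job done as asked, in the order asked, and still so for the second after the job is handed in, while the arm keeps its last pose, push and grip.
It also fails if it takes over 48 s, if anything falls off the work surface, if the arm or the gripper's body presses on something with over 40 N, if the wrist force passes 120 N, or if a joint passes its speed limit or range.

## Working session

There is one attempt and no reset: what is moved stays moved. The work goes in short steps, Python scripts to look and compute and a tool call to move; the robot and the scene stay as the last step left them, time stands still between calls to the robot, and variables do not carry over. Pictures are saved under pics/ and viewed, and the job is handed in when it is done.

Besides the shell and the picture viewer there is one more tool, called after "Call:" by a JSON object that holds its "name" and its "arguments". jog_arm: Moves the arm, as the interface text tells. Its arguments: {"type":"object","properties":{"steps":{"type":"array","items":{"type":"object","properties":{"turn":{"type":"array","items":{"type":"number"}},"dp":{"type":"array","items":{"type":"number"}},"claw":{"type":"number"}}}}},"required":["steps"]}

```bash
mkdir -p pics; cat > h.py <<'E'
import numpy as np, cv2
from workcell import ctrl
def get(n):
    d=ctrl.get_image(n); np.savez('last_%s.npz'%n,**{k:np.array(v) for k,v in d.items()}); return d
def load(n):
    return dict(np.load('last_%s.npz'%n))
def cam(d):
    f=240/np.tan(np.radians(float(d['fovy']))/2); T=np.array(d['camera_from_world']); return f,T
def ray(d,u,v,z):
    f,T=cam(d); R=T[:3,:3]; o=-R.T@T[:3,3]
    r=R.T@np.array([(u-d['cx'])/f,(v-d['cy'])/f,1.]); return o+r*(z-o[2])/r[2]
def dep(d,u,v):
    f,T=cam(d); z=float(d['range_z'][int(v),int(u)]); R=T[:3,:3]
    return R.T@(np.array([(u-d['cx'])/f*z,(v-d['cy'])/f*z,z])-T[:3,3])
def cloud(d):
    f,T=cam(d); v,u=np.mgrid[0:480,0:640]; z=d['range_z'].astype(float)
    p=np.stack([(u-d['cx'])/f*z,(v-d['cy'])/f*z,z],-1)-T[:3,3]
    w=p@T[:3,:3]; w[z==0]=np.nan; return w
def proj(d,p):
    f,T=cam(d); c=T[:3,:3]@np.array(p)+T[:3,3]; return c[:2]/c[2]*f+[float(d['cx']),float(d['cy'])]
E
python3 - <<'E'
from h import *
for n in("scene","top"):
    d=get(n); cv2.imwrite(f'pics/{n}0.png',cv2.cvtColor(d['img'],cv2.COLOR_RGB2BGR))
    T=d['camera_from_world'];print(n,d['fovy'],d['cx'],d['cy'],-T[:3,:3].T@T[:3,3],T[2,:3])
print(ctrl.get_obs())
E
```

```text
scene 51.0117007726998 320.8792372002149 244.09819074627774 [-281.43133851 -933.31373983  743.93179114] [ 0.686474    0.4851953  -0.54160776]
top 45.82512197011151 317.2268432324638 236.1741055763391 [ 475.01665277 -356.53408901 1296.94918847] [ 0.03036218 -0.00144582 -0.99953792]
{'t': 0.1, 'qpos': array([-1.25702186e+00,  4.23781778e-01,  1.63059349e+00,  1.90011170e-05,
        1.08860010e+00, -1.90119188e-02]), 'qvel': array([ 0.00129245, -0.00203511, -0.0038889 , -0.00042445, -0.00083812,
       -0.00138925]), 'joint_torque': array([-1.59829251e-04, -5.45610917e+01, -2.74324214e+01,  6.46445341e-02,
        1.88552414e-02, -1.27199473e-05]), 'ee_pos': array([ 204.0427227 , -590.23037243,  221.9764845 ]), 'orientation': array([-1.34759257,  0.96144924, -0.95962711]), 'ft_force': array([ 0.31945782,  0.76543231, -0.24808667]), 'moment': array([-0.05950417,  0.00908905, -0.02068556]), 'width': 88.19110924884941}
```

View pics/scene0.png

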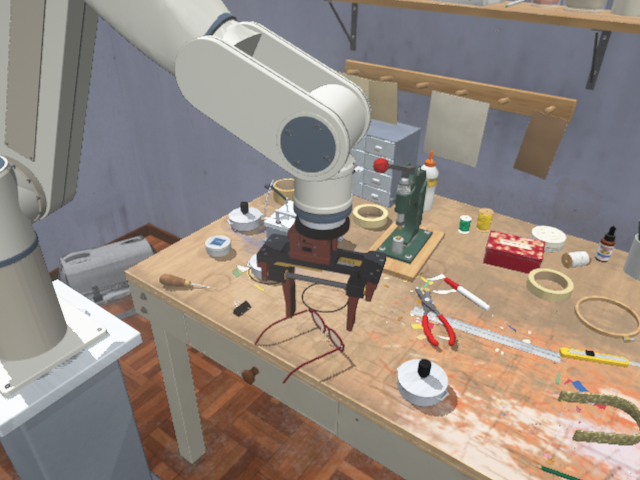

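View pics/top0.png

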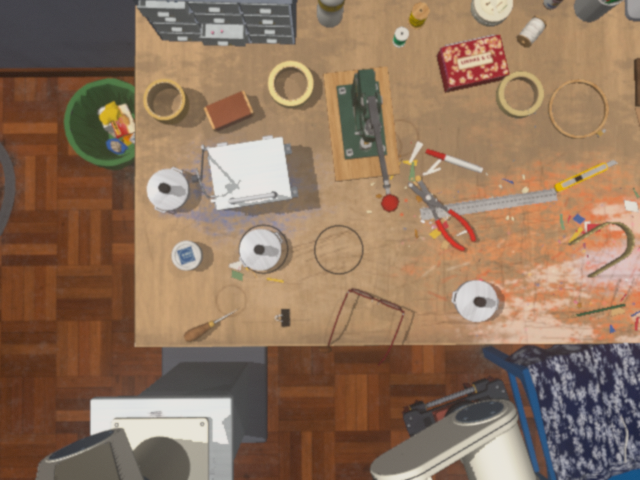

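Top view: candidate pots are at px (168,189), (263,250) and (478,301). The one at (263,250) stands in a ring in front of the case and is nearest the base at about (160,440). The empty ring is at (339,249), the tin at (186,256), the clip at (285,317) and the case at (250,172). I'll check a close crop.

```bash
python3 - <<'E'
from h import *
d=load('top'); im=cv2.cvtColor(d['img'],cv2.COLOR_RGB2BGR)
cv2.imwrite('pics/crop1.png',cv2.resize(im[130:340,150:410],None,fx=3,fy=2.85,interpolation=cv2.INTER_CUBIC)[:600,:800])
w=cloud(d)
for u,v in [(168,189),(263,250),(260,250),(478,301),(186,256),(285,317),(339,249),(250,160),(255,199),(240,199),(270,196),(210,205),(206,170)]:
    print((u,v),dep(d,u,v).round(0))
s=load('scene'); 
E
```

```text
(168, 189) [618. -34.  62.]
(263, 250) [ 483. -241.   67.]
(260, 250) [ 484. -234.   64.]
(478, 301) [ 370. -704.   70.]
(186, 256) [472. -64.  22.]
(285, 317) [ 332. -284.    8.]
(339, 249) [ 485. -408.   -6.]
(250, 160) [ 679. -214.   68.]
(255, 199) [ 590. -229.  113.]
(240, 199) [ 590. -198.  115.]
(270, 196) [ 596. -260.  112.]
(210, 205) [ 588. -114.    2.]
(206, 170) [ 668. -105.   -1.]
```

View pics/crop1.png

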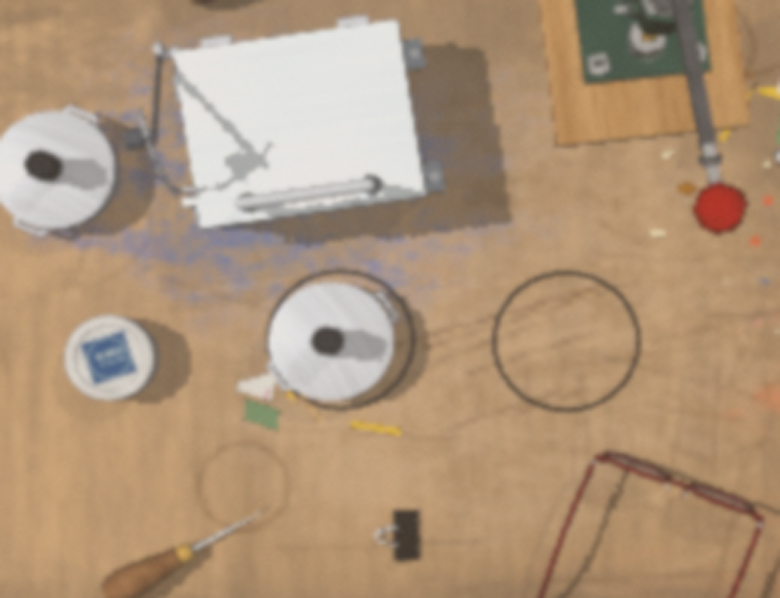

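Crop: the pot at px (263,250) stands in its ring, offset a little to the left of centre. The empty ring is at (339,249). The pointer lies along px (203,150)–(195,178) beside the case. Now measure precisely.

```bash
cat > meas.py <<'E'
from h import *
d=load('top'); im=d['img'].astype(int); g=im.sum(2)/3; w=cloud(d)
def blob(x0,x1,y0,y1,thr):
    m=np.zeros((480,640),np.uint8); m[y0:y1,x0:x1]=(g[y0:y1,x0:x1]<thr)
    n,l,s,c=cv2.connectedComponentsWithStats(m); k=1+np.argmax(s[1:,4]); return c[k],s[k],(l==k)
for name,b in dict(knob=(250,275,240,260,70),other=(158,180,178,200,70)).items():
    c,s,m=blob(*b); print(name,c,s, ray(d,*c,66).round(1), 'cloud med',np.nanmedian(w[m],0).round(1))
# pot body disc: bright contour
# ring
for x0,x1,y0,y1,thr in [(308,370,218,280,85),(308,370,218,280,100)]:
    c,s,m=blob(x0,x1,y0,y1,thr); cn,_=cv2.findContours(m.astype(np.uint8),cv2.RETR_EXTERNAL,cv2.CHAIN_APPROX_NONE)
    e=cv2.fitEllipse(max(cn,key=len)); print('ring',e,s,ray(d,*e[0],0).round(1)); 
    p=np.array([ray(d,u,v,0) for v,u in zip(*np.nonzero(m))]); A=np.c_[2*p[:,:2],np.ones(len(p))]; q=np.linalg.lstsq(A,(p[:,:2]**2).sum(1),rcond=None)[0]
    print('circ',q[:2],np.sqrt(q[2]+q[0]**2+q[1]**2))
# lid top face: points z 60..75
m=(w[...,2]>58)&(w[...,2]<80)&(w[...,0]>560)&(w[...,0]<730)&(w[...,1]>-310)&(w[...,1]<-110)
P=w[m]; print('lid z',np.median(P[:,2]),len(P)); r=cv2.minAreaRect(P[:,:2].astype(np.float32)); print(r)
hm=(w[...,2]>95)&(w[...,2]<130)&(w[...,0]>560)&(w[...,0]<640)&(w[...,1]>-310)&(w[...,1]<-130)
H=w[hm]; print('handle',len(H),np.median(H,0),cv2.minAreaRect(H[:,:2].astype(np.float32)))
# table heights
t=w[300:310,240:260]; print('table z',np.nanmedian(t[...,2]))
E
python3 meas.py
```

```text
knob [261.66666667 248.33333333] [261 248   2   2   3] [ 487.1 -237.7   66. ] cloud med [ 487.8 -238.5   69.1]
other [164.41818182 187.87272727] [160 185  10   7  55] [620.3 -27.   66. ] cloud med [620.  -27.5  67.4]Traceback (most recent call last):
  File "meas.py", line 11, in <module>
    c,s,m=blob(x0,x1,y0,y1,thr); cn,_=cv2.findContours(m.astype(np.uint8),cv2.RETR_EXTERNAL,cv2.CHAIN_APPROX_NONE)
          ~~~~^^^^^^^^^^^^^^^^^
  File "meas.py", line 5, in blob
    n,l,s,c=cv2.connectedComponentsWithStats(m); k=1+np.argmax(s[1:,4]); return c[k],s[k],(l==k)
                                                     ~~~~~~~~~^^^^^^^^^
    return _wrapfunc(a, 'argmax', axis=axis, out=out, **kwds)
    return bound(*args, **kwds)
ValueError: attempt to get argmax of an empty sequence
```

```bash
sed -i 's/knob=(250,275,240,260,70)/knob=(250,275,240,260,85),knob2=(250,275,240,260,95)/; s/for x0,x1,y0,y1,thr in .*/bh=cv2.morphologyEx(d["img"].min(2),cv2.MORPH_BLACKHAT,np.ones((7,7)))\ng=255.-bh\nfor x0,x1,y0,y1,thr in [(308,370,218,280,225),(308,370,218,280,215)]:/' meas.py; python3 meas.py; python3 -c "
from h import *
d=load('top');print(d['img'][240:260,250:276].mean(2).astype(int))"
```

```text
knob [258.98245614 249.35087719] [255 246   9   8  57] [ 484.9 -231.9   66. ] cloud med [ 485.6 -232.2   68.1]
knob2 [259.03174603 249.25396825] [255 246   9   8  63] [ 485.1 -232.    66. ] cloud med [ 485.6 -232.2   68.1]
other [164.41818182 187.87272727] [160 185  10   7  55] [620.3 -27.   66. ] cloud med [620.  -27.5  67.4]
ring ((325.92010498046875, 239.91224670410156), (16.874496459960938, 31.080469131469727), 37.417972564697266) [315 227  16  18  29] [ 505.7 -378.2    0. ]
circ [ 487.33608119 -402.47521253] 50.138125367782116
[[214 214 211 212 212 214 214 214 213 212 211 211 213 213 212 207 205 203
  204 206 207 207 208 205 204 204]
 [215 214 212 212 212 213 214 215 214 213 212 211 213 213 214 210 208 204
  203 204 205 207 207 205 205 203]
 [217 214 213 212 213 212 213 213 213 212 212 211 212 214 214 214 210 205
  204 204 204 206 206 206 205 203]
 [218 217 214 213 212 210 207 204 198 200 207 207 207 211 213 214 212 208
  205 203 203 204 205 205 205 204]
 [220 219 217 214 210 199 183 169 157 161 174 180 186 196 206 211 210 207
  203 202 200 202 205 205 206 204]
 [220 219 218 214
[... 1490 characters left out ...]
6 206 207 207 205]
 [201 202 204 202 200 201 202 204 205 207 209 210 208 205 202 202 203 206
  208 207 208 207 206 207 208 206]]Traceback (most recent call last):
  File "meas.py", line 13, in <module>
    c,s,m=blob(x0,x1,y0,y1,thr); cn,_=cv2.findContours(m.astype(np.uint8),cv2.RETR_EXTERNAL,cv2.CHAIN_APPROX_NONE)
          ~~~~^^^^^^^^^^^^^^^^^
  File "meas.py", line 5, in blob
    n,l,s,c=cv2.connectedComponentsWithStats(m); k=1+np.argmax(s[1:,4]); return c[k],s[k],(l==k)
                                                     ~~~~~~~~~^^^^^^^^^
    return _wrapfunc(a, 'argmax', axis=axis, out=out, **kwds)
    return bound(*args, **kwds)
ValueError: attempt to get argmax of an empty sequence
```

```bash
cat > ring.py <<'E'
from h import *
from scipy.optimize import least_squares
from scipy.ndimage import map_coordinates
def ringfit(d,c0,skip=None):
    g=d['img'].astype(float).min(2); c=np.array(c0,float)
    for it in range(4):
        pts=[]
        for a in np.arange(0,2*np.pi,np.pi/90):
            rr=np.arange(48,62,.25); xy=c+np.outer(rr,[np.cos(a),np.sin(a)])
            uv=np.array([proj(d,[x,y,0]) for x,y in xy]); pr=map_coordinates(g,[uv[:,1],uv[:,0]],order=1)
            k=pr.argmin()
            if np.median(pr)-pr[k]>15 and 1<k<len(rr)-2: pts.append(xy[k])
        pts=np.array(pts)
        s=least_squares(lambda q:np.hypot(*(pts-q[:2]).T)-q[2],[*c,55],loss='soft_l1'); c=s.x[:2]
    return s.x,len(pts),np.median(abs(s.fun))
if __name__=='__main__':
    print(ringfit(load('top'),(486,-404)))
    print('old',ringfit(load('top'),(485,-240)))
E
python3 ring.py; sed -i '/^for x0/,/circ/d' meas.py; python3 meas.py
```

```text
(array([ 484.15843736, -406.10146001,   54.82741529]), 178, np.float64(0.4206982238516197))
old (array([ 486.7150739 , -233.04814992,   55.17363741]), 109, np.float64(0.6272267866276167))
knob [258.98245614 249.35087719] [255 246   9   8  57] [ 484.9 -231.9   66. ] cloud med [ 485.6 -232.2   68.1]
knob2 [259.03174603 249.25396825] [255 246   9   8  63] [ 485.1 -232.    66. ] cloud med [ 485.6 -232.2   68.1]
other [164.41818182 187.87272727] [160 185  10   7  55] [620.3 -27.   66. ] cloud med [620.  -27.5  67.4]
lid z 71.327026169956 4629
((652.5732421875, -204.4547882080078), (144.46018981933594, 179.31527709960938), 8.079526901245117)
handle 224 [ 592.17254171 -222.22097304  111.51421459] ((592.3147583007812, -221.1593017578125), (9.912948608398438, 99.48392486572266), 8.51650619506836)
table z -0.6378645033804031
```

```bash
python3 - <<'E'
from h import *
from scipy.spatial.transform import Rotation as R
o=ctrl.get_obs(); M=R.from_rotvec(o['orientation']).as_matrix(); print(M.round(3)); print('jaw yaw',np.degrees(np.arctan2(M[1,0],M[0,0])))
d=load('top'); w=cloud(d)
# handle line
hm=(w[...,2]>100)&(w[...,2]<130)&(w[...,0]>560)&(w[...,0]<640)&(w[...,1]>-310)&(w[...,1]<-130)
v,u=np.nonzero(hm); P=np.array([ray(d,a,b,112) for a,b in zip(u,v)])[:,:2]
vx,vy,x0,y0=cv2.fitLine(P.astype(np.float32),cv2.DIST_HUBER,0,.01,.01).ravel(); print('bar',vx,vy,x0,y0,np.degrees(np.arctan2(-vx*np.sign(vy),abs(vy))), P.min(0),P.max(0),(P@[vx,vy]).ptp() if hasattr(P,'ptp') else np.ptp(P@[vx,vy]))
r=cv2.minAreaRect(P.astype(np.float32)); print(r)
# lid face bright mask at z=71
m=(d['img'].min(2)>185); m[:130]=0; m[215:]=0; m[:,:205]=0; m[:,300:]=0
m=cv2.morphologyEx(m.astype(np.uint8),cv2.MORPH_CLOSE,np.ones((9,9)))
c,_=cv2.findContours(m,cv2.RETR_EXTERNAL,cv2.CHAIN_APPROX_NONE); c=max(c,key=cv2.contourArea)
Q=np.array([ray(d,*p[0],71) for p in c])[:,:2]; print('lid',cv2.minAreaRect(Q.astype(np.float32)))
im=cv2.cvtColor(d['img'],cv2.COLOR_RGB2BGR); cv2.imwrite('pics/ptr.png',cv2.resize(im[130:215,180:300],(780,552),interpolation=cv2.INTER_CUBIC))
z=w[...,2]
for y in range(145,182,2): print(y,z[y,190:212].round(0).astype(int))
E
```

```text
[[ 0.327 -0.     0.945]
 [-0.945  0.001  0.327]
 [-0.001 -1.     0.   ]]
jaw yaw -70.93324861352862
bar 0.14411914 -0.98956037 592.23926 -221.55974 8.286274 [ 581.90963264 -270.65021333] [ 602.26412367 -172.26753981] 99.65418053987662
((592.2273559570312, -221.43568420410156), (9.89136028289795, 99.65428161621094), 8.28998851776123)
lid ((652.7095336914062, -207.11334228515625), (140.66552734375, 172.22593688964844), 8.231684684753418)
145 [ 3  1  4 -1 -1 -2  2  0 -3 -3 -6  5 72 78 -1  3  1  2 -1 -2 -2 -4]
147 [                   0                    1                   -2
                   -2                    1                   -2
                   -4                    1                    0
                    0                   -2                   -3
                   77                   82                   66
 -9223372036854775808                   73                   73
                   70                   72                    1
                    1]
149 [-3  1 -5 -7 -3  0 -2 -3  1 -1 -4 -4 75 75 74 69 69 75 71 74 73 68]
151 [ 4  4  1  5 -1 -3  1 -6  3 -1  4  2 
[... 1530 characters left out ...]
 -1 157 158   5   0  -3 123 124  -3  -2  -2   0  -4
   4   2   5  68]
171 [ -1  -3   1   0  -6   0 157 156   2  -3  -1 135 128  -3   2  -5   1   2
   0  -4   1  74]
173 [  1   3   1  -3  -1   0  -4 160 152   3   2 135 136   1  -2   1  -5   2
   4  -1  -1   1]
175 [  0  -3 142 145 146 147 148 148 149   0   1 142 136  -3  -2   1  -1   4
   0  -1  -2  -3]
177 [  6  -2 150 153 147 146 148 149 148 151  -2 146 137   2   1   2  -4   3
  -6   4   0  -2]
179 [  1  -1 148 149 149 152 150 147 145 147 145 145 143  -4   0   2  -1  -2
   0   1  -1   3]
181 [ -1  -2 146 149 149 145 146 147 141 137 142   0   0   5   0   0  -5   3
  -1   3   3  -1]<stdin>:17: RuntimeWarning: invalid value encountered in cast
```

View pics/ptr.png

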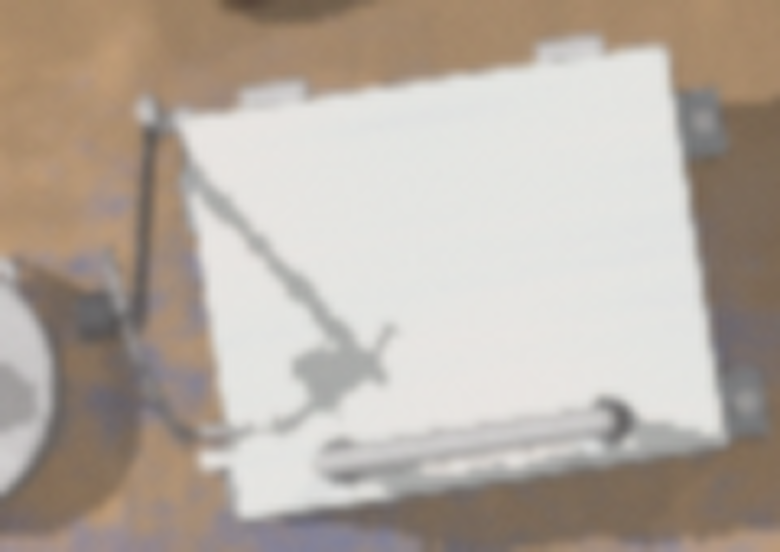

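```bash
cat > ptr.py <<'E'
from h import *
th=np.radians(8.28); X=np.array([np.cos(th),np.sin(th)]); Y=np.array([-X[1],X[0]])
hc=np.array([592.2,-221.5]); hinge=hc+126*X
def caseframe(w):
    p=w[...,:2]-hinge; return np.stack([-(p@X),p@Y,w[...,2]-66],-1)   # back dist, left, height
if __name__=='__main__':
    for n in('top','scene'):
        d=load(n); c=caseframe(cloud(d))
        m=(c[...,0]>8)&(c[...,0]<125)&(abs(c[...,1]-92)<7)&(c[...,2]>3)&(c[...,2]<115)
        P=c[m]; print(n,len(P)); 
        if len(P)<10: continue
        l=cv2.fitLine(P.astype(np.float32),cv2.DIST_HUBER,0,.01,.01).ravel(); l*=np.sign(l[0])
        print('line',l.round(3),'slope ang',np.arctan2(l[2],l[0]),'polar med',np.median(np.arctan2(P[:,2],P[:,0])[P[:,0]>50]),'end',P[P[:,0].argsort()[-6:]].round(0).tolist(), np.hypot(P[:,0],P[:,2]).max())
E
python3 ptr.py
```

```text
top 133
line [ 5.5900e-01 -1.3000e-02 -8.2900e-01 -7.9591e+01 -9.4978e+01 -5.8680e+01] slope ang -0.9769557 polar med 0.7679285002187002 end [[112.0, 90.0, 3.0], [115.0, 89.0, 8.0], [116.0, 85.0, 5.0], [117.0, 92.0, 4.0], [117.0, 88.0, 4.0], [117.0, 89.0, 8.0]] 117.60666022234949
scene 111
line [7.8300e-01 4.8000e-02 6.2000e-01 4.4755e+01 9.2132e+01 4.0942e+01] slope ang 0.6699453 polar med 0.7004462934735245 end [[108.0, 93.0, 13.0], [108.0, 93.0, 10.0], [108.0, 95.0, 25.0], [110.0, 94.0, 23.0], [113.0, 90.0, 4.0], [117.0, 88.0, 3.0]] 117.10275881752355
```

Call:
{"name": "jog_arm", "arguments": {"steps": [{"dp":[0.3,0.4,0],"turn":[0,0,0],"claw":1},{"dp":[0.6,0.7,0],"turn":[0,0,0],"claw":1},{"dp":[0.8,1,0],"turn":[0,0,0],"claw":1},{"dp":[0.8,1,0],"turn":[0,0,0],"claw":1}]}}

```text
t: 0.43
ee_pos: [269.9, -506.2, 221.3]
orientation: [-1.346, 0.961, -0.955]
ft_force: [-0.7, 0.1, 0.4]
width: 87.9
```

Call:
{"name": "jog_arm", "arguments": {"steps": [{"dp":[0.3,0.35,0],"turn":[0,0,0],"claw":1},{"dp":[0.6,0.7,0],"turn":[0,0,0],"claw":1},{"dp":[0.8,1,0],"turn":[0,0,0],"claw":1},{"dp":[0.8,1,0],"turn":[0,0,0],"claw":1}]}}

```text
t: 0.77
ee_pos: [335.4, -422.9, 221.0]
orientation: [-1.346, 0.959, -0.952]
ft_force: [-0.8, 0.7, 0.3]
width: 87.3
```

Call:
{"name": "jog_arm", "arguments": {"steps": [{"dp":[0.3,0.35,0],"turn":[0,0,0],"claw":1},{"dp":[0.6,0.7,0],"turn":[0,0,0],"claw":1},{"dp":[0.8,1,0],"turn":[0,0,0],"claw":1},{"dp":[0.8,1,0],"turn":[0,0,0],"claw":1}]}}

```text
t: 1.1
ee_pos: [401.0, -340.5, 220.8]
orientation: [-1.346, 0.958, -0.949]
ft_force: [0.5, -0.6, -0.9]
width: 87.8
```

Call:
{"name": "jog_arm", "arguments": {"steps": [{"dp":[0.3,0.35,0],"turn":[0,0,0],"claw":1},{"dp":[0.6,0.7,0],"turn":[0,0,0],"claw":1},{"dp":[0.8,1,0],"turn":[0,0,0],"claw":1},{"dp":[0.8,1,0],"turn":[0,0,0],"claw":1}]}}

```text
t: 1.43
ee_pos: [467.0, -258.6, 220.7]
orientation: [-1.346, 0.955, -0.947]
ft_force: [-0.8, 0.4, 0.4]
width: 87.9
```

Call:
{"name": "jog_arm", "arguments": {"steps": [{"dp":[0.12,0.16,-0.2],"turn":[0,0,0],"claw":1},{"dp":[0.22,0.32,-0.5],"turn":[0,0,0],"claw":1},{"dp":[0.22,0.32,-0.9],"turn":[0,0,0],"claw":1},{"dp":[0.22,0.32,-1],"turn":[0,0,0],"claw":1},{"dp":[0.22,0.32,-1],"turn":[0,0,0],"claw":1}]}}

```text
t: 1.85
ee_pos: [482.5, -233.3, 138.4]
orientation: [-1.347, 0.96, -0.943]
ft_force: [-0.3, -0.2, -0.4]
width: 87.9
```

```bash
python3 - <<'E'
from h import *
for n in("scene","top"):
    d=get(n); cv2.imwrite(f'pics/{n}1.png',cv2.cvtColor(d['img'],cv2.COLOR_RGB2BGR))
o=ctrl.get_obs(); print(o['ee_pos'],o['qpos'],o['orientation'])
E
```

```text
[ 484.47633641 -234.27158864  141.24619548] [-0.47637302  0.41163348  1.87783114  0.0088593   0.85630582  0.74541666] [-1.34601718  0.95608895 -0.94776595]
```

View pics/scene1.png

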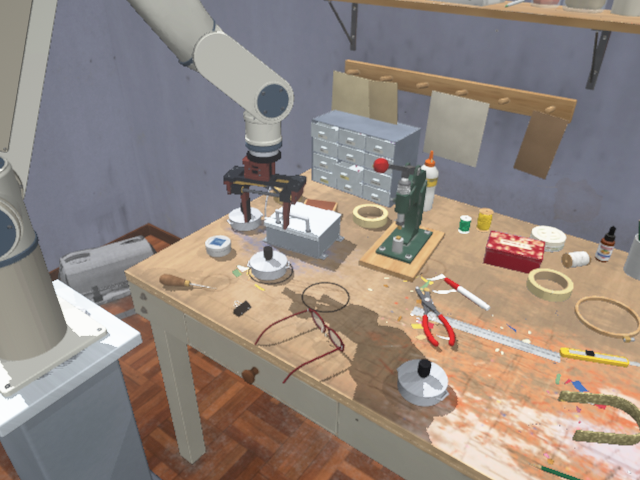

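View pics/top1.png

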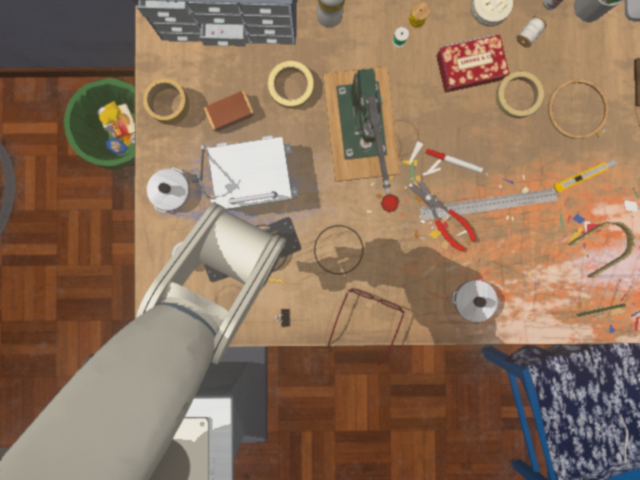

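Scene view: the open gripper is above the pot, whose knob is at about px (268,253). I'll cross-check the knob position from this view, then descend.

```bash
python3 - <<'E'
from h import *
d=load('scene'); g=d['img'].mean(2); m=np.zeros((480,640),np.uint8); m[244:264,258:280]=g[244:264,258:280]<75
n,l,s,c=cv2.connectedComponentsWithStats(m); k=1+s[1:,4].argmax(); print(s[k],c[k])
x,y,w,h,_=s[k]; print('mid knob at z54',ray(d,*c[k],55).round(1))
W=cloud(d)[l==k]; print(np.nanmedian(W,0))
E
```

```text
[264 247   8  13  86] [267.77906977 252.46511628]
mid knob at z54 [ 482.4 -234.    55. ]
[ 478.96614314 -237.33220627   59.18845013]
```

Call:
{"name": "jog_arm", "arguments": {"steps": [{"dp":[0,0.012,-0.3],"turn":[0,0,0],"claw":1},{"dp":[0,0.012,-0.6],"turn":[0,0,0],"claw":1},{"dp":[0,0.012,-0.8],"turn":[0,0,0],"claw":1},{"dp":[0,0.012,-0.8],"turn":[0,0,0],"claw":1}]}}

```text
t: 2.28
ee_pos: [483.6, -233.8, 76.3]
orientation: [-1.346, 0.958, -0.947]
ft_force: [-0.4, 0.2, 0.1]
width: 88.0
```

```bash
python3 -c "
from h import *
o=ctrl.get_obs();print(o['ee_pos'],o['ft_force'],o['t'])"
```

```text
[ 483.57084604 -233.7574881    76.33902057] [-0.36424197  0.15357156  0.09190535] 2.2833
```

Call:
{"name": "jog_arm", "arguments": {"steps": [{"dp":[0.01,0.005,-0.2],"turn":[0,0,0],"claw":1},{"dp":[0.01,0.005,-0.4],"turn":[0,0,0],"claw":1},{"dp":[0.01,0.005,-0.4],"turn":[0,0,0],"claw":1},{"dp":[0.01,0.005,-0.4],"turn":[0,0,0],"claw":1}]}}

```text
t: 2.62
ee_pos: [484.9, -234.1, 45.6]
orientation: [-1.346, 0.958, -0.948]
ft_force: [1.3, 0.7, -0.3]
width: 87.9
```

Call:
{"name": "jog_arm", "arguments": {"steps": [{"dp":[0,0,0],"turn":[0,0,0],"claw":0.4},{"dp":[0,0,0],"turn":[0,0,0],"claw":0.3},{"dp":[0,0,0],"turn":[0,0,0],"claw":0.2},{"dp":[0,0,0],"turn":[0,0,0],"claw":0.1},{"dp":[0,0,0],"turn":[0,0,0],"claw":0},{"dp":[0,0,0],"turn":[0,0,0],"claw":0},{"dp":[0,0,0],"turn":[0,0,0],"claw":0},{"dp":[0,0,0],"turn":[0,0,0],"claw":0}]}}

```text
t: 3.28
ee_pos: [484.8, -234.0, 45.6]
orientation: [-1.346, 0.958, -0.948]
ft_force: [0.2, -0.1, 0.2]
width: 37.8
```

Call:
{"name": "jog_arm", "arguments": {"steps": [{"dp":[0,0,0],"turn":[0,0,0],"claw":0},{"dp":[0,0,0],"turn":[0,0,0],"claw":0},{"dp":[0,0,0],"turn":[0,0,0],"claw":0},{"dp":[0,0,0],"turn":[0,0,0],"claw":0},{"dp":[0,0,0],"turn":[0,0,0],"claw":0}]}}

```text
t: 3.7
ee_pos: [484.4, -233.6, 45.5]
orientation: [-1.346, 0.959, -0.947]
ft_force: [-1.0, 3.1, 2.7]
width: 22.3
```

Call:
{"name": "jog_arm", "arguments": {"steps": [{"dp":[0,-0.08,0],"turn":[0,0,0],"claw":0},{"dp":[0,-0.2,0],"turn":[0,0,0],"claw":0},{"dp":[0,-0.35,0],"turn":[0,0,0],"claw":0},{"dp":[0,-0.5,0],"turn":[0,0,0],"claw":0},{"dp":[0,-0.62,0],"turn":[0,0,0],"claw":0},{"dp":[0,-0.7,0],"turn":[0,0,0],"claw":0},{"dp":[0,-0.7,0],"turn":[0,0,0],"claw":0},{"dp":[0,-0.7,0],"turn":[0,0,0],"claw":0}]}}

```text
t: 4.37
ee_pos: [484.6, -291.0, 45.5]
orientation: [-1.346, 0.958, -0.949]
ft_force: [-0.2, -1.8, -1.8]
width: 22.1
```

Call:
{"name": "jog_arm", "arguments": {"steps": [{"dp":[0,-0.08,-0.006],"turn":[0,0,0],"claw":0},{"dp":[0,-0.2,-0.006],"turn":[0,0,0],"claw":0},{"dp":[0,-0.35,-0.006],"turn":[0,0,0],"claw":0},{"dp":[0,-0.5,-0.006],"turn":[0,0,0],"claw":0},{"dp":[0,-0.62,-0.006],"turn":[0,0,0],"claw":0},{"dp":[0,-0.7,-0.006],"turn":[0,0,0],"claw":0},{"dp":[0,-0.7,-0.006],"turn":[0,0,0],"claw":0},{"dp":[0,-0.7,-0.006],"turn":[0,0,0],"claw":0}]}}

```text
t: 5.03
ee_pos: [484.9, -347.6, 45.5]
orientation: [-1.347, 0.957, -0.95]
ft_force: [-1.4, -3.8, 3.3]
width: 22.3
```

Call:
{"name": "jog_arm", "arguments": {"steps": [{"dp":[0,-0.08,0],"turn":[0,0,0],"claw":0},{"dp":[0,-0.2,0],"turn":[0,0,0],"claw":0},{"dp":[0,-0.35,0],"turn":[0,0,0],"claw":0},{"dp":[-0.005,-0.5,0],"turn":[0,0,0],"claw":0},{"dp":[-0.007,-0.64,0],"turn":[0,0,0],"claw":0},{"dp":[-0.007,-0.73,0],"turn":[0,0,0],"claw":0},{"dp":[-0.007,-0.73,0],"turn":[0,0,0],"claw":0},{"dp":[-0.007,-0.73,0],"turn":[0,0,0],"claw":0}]}}

```text
t: 5.7
ee_pos: [484.5, -407.0, 45.6]
orientation: [-1.348, 0.956, -0.951]
ft_force: [-0.8, -3.0, 2.8]
width: 22.3
```

```bash
python3 - <<'E'
from h import *
for n in("scene","top"):
    d=get(n); im=cv2.cvtColor(d['img'],cv2.COLOR_RGB2BGR)
    if n=='scene': cv2.imwrite('pics/scene2.png',cv2.resize(im[170:350,170:410],(800,600),interpolation=cv2.INTER_CUBIC))
    else: cv2.imwrite('pics/top2.png',im)
o=ctrl.get_obs(); print(o['ee_pos'],o['ft_force'])
E
```

```text
[ 484.55239075 -406.6024448    45.587586  ] [-0.94561538 -3.07001603  1.68017687]
```

View pics/scene2.png

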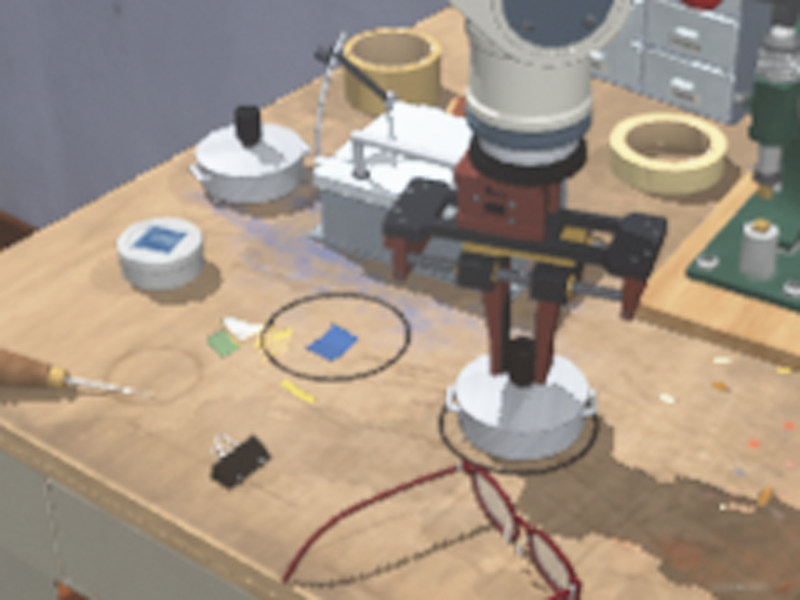

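Scene crop: the pot stands in the right-hand ring (crop px (520,410)) and is upright. The pointer and guide are clearly visible at crop px (355,75). Release and rise.

Call:
{"name": "jog_arm", "arguments": {"steps": [{"dp":[0,0,0],"turn":[0,0,0],"claw":0.4},{"dp":[0,0,0],"turn":[0,0,0],"claw":0.5},{"dp":[0,0,0],"turn":[0,0,0],"claw":0.6},{"dp":[0,0,0],"turn":[0,0,0],"claw":0.6},{"dp":[0,0,0],"turn":[0,0,0],"claw":0.6},{"dp":[0,0,0],"turn":[0,0,0],"claw":0.6}]}}

```text
t: 6.3
ee_pos: [484.5, -406.4, 45.5]
orientation: [-1.348, 0.956, -0.951]
ft_force: [-0.8, 1.1, 0.5]
width: 52.2
```

Call:
{"name": "jog_arm", "arguments": {"steps": [{"dp":[0,0,0.15],"turn":[0,0,0],"claw":0.6},{"dp":[0,0,0.4],"turn":[0,0,0],"claw":0.6},{"dp":[0,0,0.7],"turn":[0,0,0],"claw":0.6},{"dp":[0,0,1],"turn":[0,0,0],"claw":0.6},{"dp":[0,0,1],"turn":[0,0,0],"claw":0.6}]}}

```text
t: 6.72
ee_pos: [486.9, -408.4, 131.1]
orientation: [-1.349, 0.949, -0.957]
ft_force: [0.6, -0.8, -0.7]
width: 52.6
```

Call:
{"name": "jog_arm", "arguments": {"steps": [{"dp":[0,0.1,0.25],"turn":[0,0,0],"claw":0.6},{"dp":[0.05,0.3,0.6],"turn":[0,0,0.03],"claw":0.6},{"dp":[0.1,0.6,0.9],"turn":[0,0,0.07],"claw":0.6},{"dp":[0.2,0.9,1],"turn":[0,0,0.11],"claw":0.6},{"dp":[0.3,1,1],"turn":[0,0,0.15],"claw":0.6},{"dp":[0.3,1,1],"turn":[0,0,0.18],"claw":0.6}]}}

```text
t: 7.22
ee_pos: [512.3, -326.6, 212.6]
orientation: [-1.505, 0.508, -0.517]
ft_force: [-0.0, -0.1, -0.6]
width: 52.6
```

```bash
python3 - <<'E'
from h import *
from scipy.spatial.transform import Rotation as R
for n in("scene","top"):
    d=get(n); im=cv2.cvtColor(d['img'],cv2.COLOR_RGB2BGR)
    if n=='scene': cv2.imwrite('pics/scene3.png',cv2.resize(im[170:350,170:410],(800,600),interpolation=cv2.INTER_CUBIC))
    else: cv2.imwrite('pics/top3.png',im)
o=ctrl.get_obs(); M=R.from_rotvec(o['orientation']).as_matrix(); print(o['ee_pos'],np.degrees(np.arctan2(M[1,0],M[0,0])),M[:,1])
E
```

```text
[ 511.12289667 -327.70027922  211.50780311] -37.89061963009237 [ 0.00530071  0.00257257 -0.99998264]
```

View pics/scene3.png

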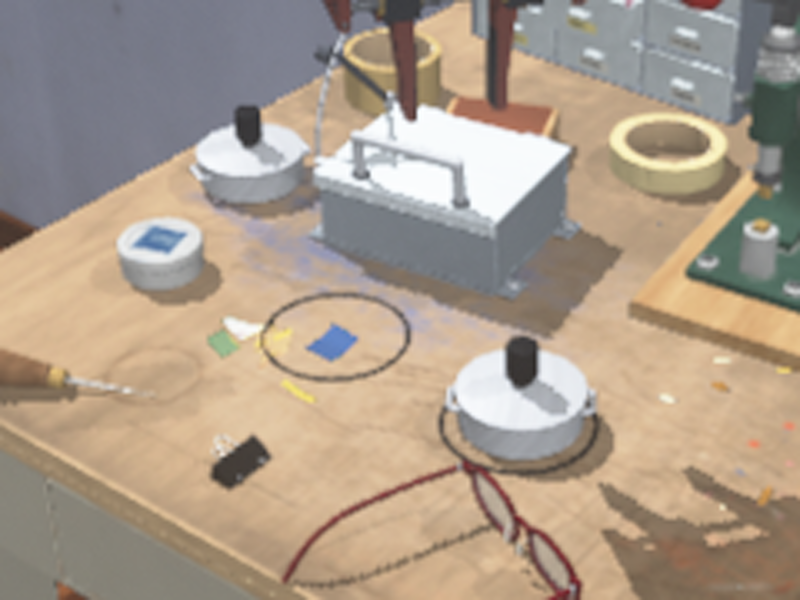

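View pics/top3.png

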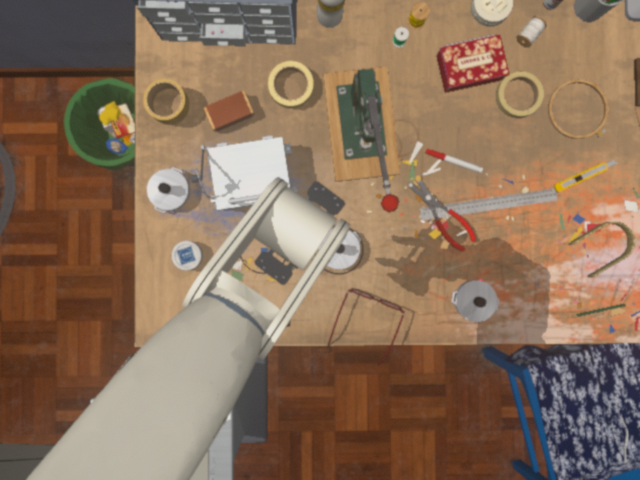

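```bash
cat > pot.py <<'E'
from h import *
def pot(c0,half=14):
    d=load('scene'); u,v=proj(d,[*c0,55]).astype(int); g=d['img'].mean(2); m=np.zeros((480,640),np.uint8)
    sl=np.s_[v-half:v+half,u-half:u+half]; m[sl]=g[sl]<75
    n,l,s,c=cv2.connectedComponentsWithStats(m); k=1+s[1:,4].argmax(); print('knob px',s[k],c[k],'ray z55',ray(d,*c[k],55).round(1))
    w=cloud(d); W=np.nanmedian(w[l==k],0); print('knob depth med',W.round(1),'axis',(W[:2]+7.5*np.array([.82,.58])).round(1))
    # pot points z 5..30 on side wall: circle fit
    q=(np.hypot(w[...,0]-c0[0],w[...,1]-c0[1])<50)&(w[...,2]>8)&(w[...,2]<28); P=w[q][:,:2]
    from scipy.optimize import least_squares
    s=least_squares(lambda p:np.hypot(*(P-p).T)-46.5,c0,loss='soft_l1'); print('wall fit',len(P),s.x, np.median(abs(s.fun)))
pot((484,-406))
E
python3 pot.py; python3 - <<'E'
from h import *; from ring import ringfit
print('scene rings',ringfit(load('scene'),(485,-406)),ringfit(load('scene'),(485,-233)))
d=load('top'); print('top old ring', proj(d,[484.5,-406.3,68]))
E
sed -i 's/m=(c\[...,0\]>8).*/m=(c[...,0]>8)\&(c[...,0]<125)\&(abs(c[...,1]-92)<8)\&(abs(c[...,2]-c[...,0]*0.83)<14)/' ptr.py; python3 ptr.py
```

```text
knob px [322 271   9  15 109] [326.18348624 277.93577982] ray z55 [ 483.  -409.4   55. ]
knob depth med [ 479.1 -411.7   59.5] axis [ 485.3 -407.3]
wall fit 299 [ 486.78909548 -405.29266521] 1.016068750980672
scene rings (array([ 483.86784454, -406.87469581,   54.99666661]), 115, np.float64(0.7402766534118825)) (array([ 486.3619085 , -235.92060501,   54.73472912]), 174, np.float64(0.5000428367915788))
top old ring [339.51160587 248.84797337]
top 48
line [7.9600e-01 5.9000e-02 6.0200e-01 3.9273e+01 9.3055e+01 4.1984e+01] slope ang 0.6475934 polar med 0.7464601020813401 end [[84.0, 96.0, 69.0], [86.0, 97.0, 64.0], [87.0, 95.0, 67.0], [88.0, 98.0, 63.0], [88.0, 96.0, 61.0], [90.0, 98.0, 64.0]] 110.55866644368028
scene 54
line [7.6300e-01 3.4000e-02 6.4600e-01 4.5439e+01 9.2105e+01 4.4338e+01] slope ang 0.70275396 polar med 0.7578227798613862 end [[83.0, 97.0, 64.0], [85.0, 96.0, 62.0], [85.0, 99.0, 64.0], [86.0, 95.0, 60.0], [90.0, 96.0, 64.0], [91.0, 95.0, 62.0]] 112.52188381229674
```

```bash
cat > ptr2.py <<'E'
from h import *
from ptr import *
d=load('scene'); im=cv2.cvtColor(d['img'],cv2.COLOR_RGB2BGR)
cv2.imwrite('pics/pz.png',cv2.resize(im[170:240,255:345],(770,600),interpolation=cv2.INTER_CUBIC))
c=caseframe(cloud(d))
g=d['img'].mean(2)
for v in range(182,205): print(v,' '.join('%3d'%x for x in g[v,262:294]))
E
python3 ptr2.py
```

```text
182 131 131 130 130 130 130 129 130 131 182 171 144 167 189 182 150 139 142 144 144 145 144 143 142 136  96  69  78  80  81  81  80
183 131 131 130 123 124 127 126 117 138 204 177 164 194 183 146 132 136 139 141 143 143 143 141 142 143 104  67  76  81  81  81  81
184 132 132 130 113 112 118 115  93 170 187 151 183 202 165 127 129 134 138 139 141 142 140 141 141 142 108  68  75  82  82  81  81
185 132 131 120 104 102 108 100  85 165 142 118 180 187 152 128 128 132 136 137 140 140 139 139 139 140 113  77  76  81  80  82  81
186 132 131  97  80  90  94  85 103 106  90 103 159 164 171 151 128 131 134 136 137 138 137 137 138 139 117  85  79  83  82  82  81
187 132 133 111  85  80  83  77 147 144  94  75 104 159 194 185 169 145 131 134 135 134 134 135 136 136 120  87  77  81  81  81  82
188 132 132 132 114 102  85  93 177 165 115  87  76 104 155 187 200 182 161 154 143 134 131 133 134 134 129  96  71  79  81  82  82
189 131 131 131 131 130 111 123 164 151 129 115  88  76  94 136 169 190 189 186 177 165 157 160 154 149 149 111  72  78  83  83  82
190 132 131 132 132 130 130 160 145 148 155 
[... 1235 characters left out ...]
 101  83 143 155 129  95  76  80  83  84
200 165 165 164 162 179 174 161 161 158 158 159 152 134 119 114 116 125 130 133 135 138 140 129 121 143 159 180 135  76  85  86  85
201 166 166 166 156 155 161 162 160 159 158 157 157 151 127 113 116 124 130 133 136 138 140 142 150 148 164 234 205 102  87  88  85
202 164 162 162 174 168 164 165 163 162 161 160 160 160 145 131 125 125 130 134 136 138 140 142 137 137 162 241 227 127  80  83  85
203 166 160 158 180 166 157 161 161 162 164 164 163 163 163 157 147 141 131 129 133 137 140 142 150 160 217 248 241 179 105  84  85
204 176 173 168 178 160 152 158 159 161 163 165 164 163 163 162 161 161 144 137 128 126 139 200 202 190 230 249 251 227 129  84  85
```

View pics/pz.png

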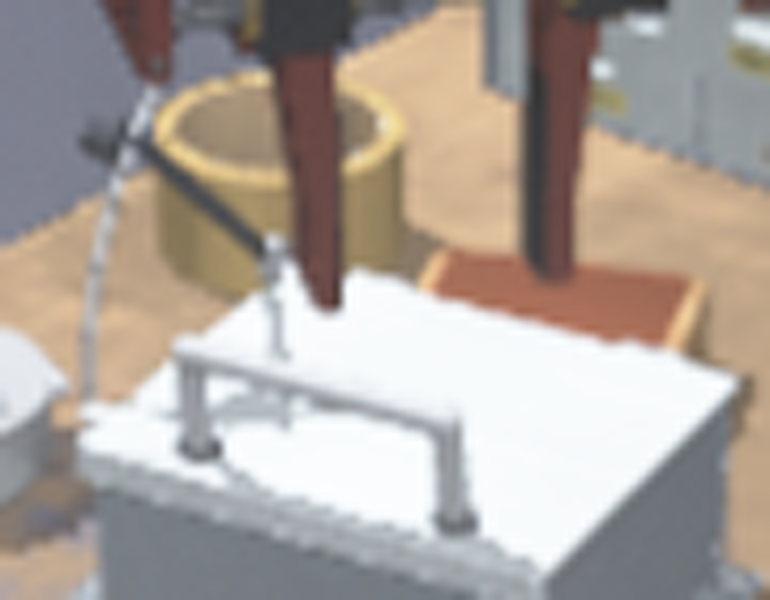

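```bash
cat > ptr3.py <<'E'
from h import *
from ptr import *
def W(b,l,h): 
    q=hinge-b*X+l*Y; return [q[0],q[1],66+h]
def img(d,r,phi,l=92): return proj(d,W(r*np.cos(phi),l,r*np.sin(phi)))
if __name__=='__main__':
    d=load('scene'); g=d['img'].mean(2); c=caseframe(cloud(d))
    obs=[]
    for v in range(187,199):
        uc=273+(v-188)*1.15; us=np.arange(int(uc)-3,int(uc)+5); wt=np.clip(115-g[v,us],0,None); obs.append([(us*wt).sum()/wt.sum(),v])
    obs=np.array(obs); 
    pts=np.array([c[int(v),int(round(u))] for u,v in obs]); print(pts.round(0).tolist())
    for r in (112,90,60,40): 
        for phi in(.6,.65,.7,.75): print(r,phi,img(d,r,phi).round(1))
    # ray ∩ plane left=92
    f,T=cam(d);Rm=T[:3,:3];o=-Rm.T@T[:3,3]
    for l in (90,92,94):
        Q=[]
        for u,v in obs:
            rr=Rm.T@np.array([(u-d['cx'])/f,(v-d['cy'])/f,1.]); t=(l-(o[:2]-hinge)@Y)/(rr[:2]@Y); p=o+t*rr
            Q.append([-(p[:2]-hinge)@X,p[2]-66])
        Q=np.array(Q); s=np.polyfit(Q[:,0],Q[:,1],1); print(l,'slope',np.arctan(s[0]),'icpt',s[1],'polar far',np.arctan2(Q[0,1],Q[0,0]),np.hypot(*Q[0]),Q[[0,-1]].round(1).tolist())
    # top view
    d=np.load('last_top.npz')
E
python3 ptr3.py
```

```text
[[77.0, 90.0, 78.0], [67.0, 91.0, 70.0], [61.0, 92.0, 64.0], [59.0, 90.0, 61.0], [53.0, 90.0, 55.0], [47.0, 91.0, 49.0], [38.0, 94.0, 41.0], [37.0, 91.0, 39.0], [25.0, 93.0, 30.0], [22.0, 91.0, 26.0], [14.0, 93.0, 18.0], [11.0, 92.0, 14.0]]
112 0.6 [267.6 194. ]
112 0.65 [268.2 192. ]
112 0.7 [268.9 190. ]
112 0.75 [269.5 188. ]
90 0.6 [271.5 195.4]
90 0.65 [271.9 193.8]
90 0.7 [272.4 192.2]
90 0.75 [273.  190.7]
60 0.6 [276.5 197.3]
60 0.65 [276.8 196.2]
60 0.7 [277.1 195.2]
60 0.75 [277.5 194.2]
40 0.6 [279.8 198.5]
40 0.65 [280.  197.8]
40 0.7 [280.2 197.1]
40 0.75 [280.4 196.5]
90 slope 0.7690707041066518 icpt 3.252781144287789 polar far 0.7784136340851283 112.5503973912506 [[80.1, 79.0], [12.9, 15.5]]
92 slope 0.7690707041066511 icpt 4.399184226912643 polar far 0.786219003341139 109.13833971740345 [[77.1, 77.2], [9.7, 13.5]]
94 slope 0.7690707041066519 icpt 5.545587309537436 polar far 0.7945276260729458 105.73336006021316 [[74.1, 75.4], [6.5, 11.5]]
```

```bash
python3 - <<'E'
from h import *
from ptr import *
from ptr3 import W
d=load('top'); c=caseframe(cloud(d)); g=d['img'].mean(2)
obs=[]
for v in range(150,178):
    us=np.arange(198,207); wt=np.clip(110-g[v,us],0,None)
    if wt.sum()<10: continue
    u=(us*wt).sum()/wt.sum(); obs.append([u,v])
obs=np.array(obs); pts=np.array([c[int(v),int(round(u))] for u,v in obs]); ok=(pts[:,2]>0); pts=pts[ok]
print(len(pts),pts[::3].round(0).tolist())
l=cv2.fitLine(pts.astype(np.float32),cv2.DIST_HUBER,0,.01,.01).ravel(); print(l.round(3),np.arctan2(l[2],l[0]), 'icpt',l[5]-l[3]*l[2]/l[0])
print(np.median(np.arctan2(pts[:,2],pts[:,0])[pts[:,0]>45]))
for v in range(166,186): print(v,' '.join('%3d'%x for x in g[v,188:208]))
E
```

```text
27 [[4.0, 91.0, 13.0], [15.0, 92.0, 26.0], [23.0, 91.0, 38.0], [30.0, 92.0, 39.0], [38.0, 91.0, 50.0], [45.0, 91.0, 52.0], [53.0, 91.0, 60.0], [60.0, 93.0, 67.0], [67.0, 92.0, 76.0]]
[7.1100e-01 3.0000e-03 7.0300e-01 3.9634e+01 9.1834e+01 4.8103e+01] 0.7800725 icpt 8.888863
0.8489827129511573
166 141 141 142 144 147 148 147 147 148 147 148 143 131 106  99 119 133 135 134 134
167 144 144 145 145 146 146 148 147 145 143 146 145 131 108 101 119 133 134 134 133
168 146 146 146 145 144 145 146 143 138 136 145 144 132 107 100 121 133 134 134 133
169 144 145 141 140 141 142 143 141 138 137 142 140 126 102 100 123 134 134 134 134
170 141 139 137 135 136 138 141 143 143 137 135 138 124 100 103 127 135 136 135 134
171 132 134 135 134 134 137 139 143 148 142 132 133 120  99 103 129 136 137 137 136
172 117 123 129 133 135 138 138 140 147 149 138 131 115  96 104 128 137 137 137 135
173 103 107 113 122 129 134 134 134 142 152 143 133 117  97 105 131 139 138 137 136
174 101  99 102 107 113 121 121 119 128 144 142 130 113  96 106 130 138 137 137 136
175  99  99  99  98  98 100  99  99 109 130 140 12
[... 173 characters left out ...]
  92 108 129 137 138 139 138
178  98  97  99  97  99  99 100 101  95  99 109 107  96  92 109 131 138 139 140 139
179 100 100 100  99  96  97  96  95  91  88  98 107 102  97 114 133 140 141 139 139
180  98  99 103 100  95  91  90  89  86  85  98 116 112 106 122 135 140 139 140 140
181  97 100 104 101  92  87  85  84  84  86 100 120 121 119 131 138 139 138 139 139
182  98 100 105 103  97  92  92  92  91  92  99 117 130 128 134 136 137 140 140 141
183 104 101 107 108 106 105 104 103  98  99 104 116 131 131 130 134 138 140 140 141
184 109 101 108 109 109 109 109 105 100 101 101 111 124 129 126 132 136 139 142 141
185 115 102 109 110 110 110 108 106 101 101 101 106 116 123 123 130 135 138 139 140
```

```bash
python3 - <<'E'
from h import *
from ptr import *
from ptr3 import img
d=load('top')
for v in (180,181):
  for z in (142,146):
    p=ray(d,201.2,v,z); q=p[:2]-hinge; print(v,z,p.round(1),'back',-(q@X),'left',q@Y, 'phi from cos',np.arccos(-(q@X)/112))
for phi in(.65,.7,.75,.8): print(phi,img(d,112,phi),img(d,0,phi),img(d,60,phi))
# case left wall / lid corners check, raw edges in top view
g=d['img'].min(2)
print([ (v,int(g[v,250])) for v in range(132,146)])
print([ (v,int(g[v,225])) for v in range(132,150)])
for u,v in [(250,138),(225,142)]: print(ray(d,u,v,71)[:2],-(ray(d,u,v,71)[:2]-hinge)@X)
E
```

```text
180 142 [ 626.8 -122.4  142. ] back 77.50339495399506 left 93.0604472812706 phi from cos 0.8065479464971643
180 146 [ 626.3 -123.2  146. ] back 78.14032275524946 left 92.33379612284794 phi from cos 0.7986403012862828
181 142 [ 624.7 -122.4  142. ] back 79.52899768963577 left 93.36004259179896 phi from cos 0.7811840292005962
181 146 [ 624.2 -123.2  146. ] back 80.15891010785562 left 92.63235382821232 phi from cos 0.773163933269098
0.65 [203.35355119 186.02756539] [203.55901335 149.39561162] [203.45194471 168.48493513]
0.7 [202.67763223 184.0900489 ] [203.55901335 149.39561162] [203.10052144 167.44355781]
0.75 [201.9991969  182.04596053] [203.55901335 149.39561162] [202.74896993 166.35158126]
0.8 [201.32026105 179.90032561] [203.55901335 149.39561162] [202.39826134 165.21174641]
[(132, 104), (133, 102), (134, 102), (135, 102), (136, 102), (137, 102), (138, 103), (139, 105), (140, 119), (141, 166), (142, 211), (143, 221), (144, 221), (145, 222)]
[(132, 77), (133, 87), (134, 101), (135, 107), (136, 108), (137, 108), (138, 109), (139, 109), (140, 109), (141, 120), (142, 150), (143, 185), (144, 195), (145, 202), (146, 217), (147, 221), (148, 221), (149, 222)]
[ 726.74010694 -214.17064466] -8.19318301570744
[ 718.45762201 -159.87219487] -7.81659598032388
```

The pot sits within about 2 mm of the ring centre, upright and released. Both views put the pointer near 0.77 rad: slopes 0.77 and 0.78, tip about 0.78. Next, go to the handle.

Call:
{"name": "jog_arm", "arguments": {"steps": [{"dp":[0.2,0.25,0],"turn":[0,0,0.035],"claw":0.8},{"dp":[0.4,0.5,0],"turn":[0,0,0.07],"claw":0.8},{"dp":[0.6,0.75,0],"turn":[0,0,0.105],"claw":0.8},{"dp":[0.8,1,0],"turn":[0,0,0.14],"claw":0.8},{"dp":[0.8,1,0],"turn":[0,0,0.18],"claw":0.8},{"dp":[0.8,1,0],"turn":[0,0,0.22],"claw":0.8},{"dp":[0.8,1,0],"turn":[0,0,0.257],"claw":0.8},{"dp":[0.8,1,0],"turn":[0,0,0.257],"claw":0.8}]}}

```text
t: 7.98
ee_pos: [574.8, -247.8, 211.1]
orientation: [-1.562, -0.116, 0.114]
ft_force: [1.0, 1.5, -0.3]
width: 69.9
```

```bash
cat > st.py <<'E'
from h import *
from scipy.spatial.transform import Rotation as R
from ptr import X,Y,hinge,hc
o=ctrl.get_obs(); M=R.from_rotvec(o['orientation']).as_matrix(); p=o['ee_pos']
print('t',o['t'],'ee',p.round(1),'yaw',np.degrees(np.arctan2(M[1,0],M[0,0])).round(2),'y',M[:,1].round(4),'F',o['ft_force'].round(1),'w',round(o['width'],1))
g=p-19*M[:,1]; q=g[:2]-hinge; b=-(q@X); print('grasp',g.round(1),'back',b,'left',q@Y,'lid ang if gripped',np.arctan2(g[2]-66,b)-np.arctan2(42,126),'r',np.hypot(g[2]-66,b))
up=np.cross(M[:,1],[0,0,-1]); print('turn to level/pi',(up/np.pi).round(4))
E
python3 st.py
```

```text
t 7.9833 ee [ 574.8 -247.8  211.1] yaw 8.42 y [ 0.001   0.0059 -1.    ] F [ 1.   1.5 -0.3] w 69.9
grasp [ 574.8 -247.9  230.1] back 147.01454712593372 left -23.64648905232708 lid ang if gripped 0.5184185210386323 r 220.30033664262015
turn to level/pi [-0.0019  0.0003  0.    ]
```

Call:
{"name": "jog_arm", "arguments": {"steps": [{"dp":[0.15,0.2,-0.2],"turn":[0,0,0],"claw":0.8},{"dp":[0.22,0.33,-0.45],"turn":[-0.002,0,0],"claw":0.8},{"dp":[0.22,0.33,-0.75],"turn":[-0.002,0,0],"claw":0.8},{"dp":[0.22,0.33,-0.85],"turn":[-0.002,0,0],"claw":0.8},{"dp":[0.22,0.33,-0.85],"turn":[-0.002,0,0],"claw":0.8}]}}

```text
t: 8.4
ee_pos: [590.5, -221.1, 140.6]
orientation: [-1.566, -0.109, 0.115]
ft_force: [-0.8, 0.8, 0.6]
width: 70.3
```

```bash
python3 - <<'E'
from h import *
d=get('scene'); im=cv2.cvtColor(d['img'],cv2.COLOR_RGB2BGR); cv2.imwrite('pics/scene4.png',cv2.resize(im[160:280,200:360],(800,600),interpolation=cv2.INTER_CUBIC))
E
python3 st.py
```

```text
t 8.45 ee [ 591.5 -221.6  142.2] yaw 8.21 y [-1.3e-03  4.0e-04 -1.0e+00] F [-0.7 -0.3 -0. ] w 70.1
grasp [ 591.6 -221.6  161.2] back 126.6442094871386 left -0.03988141634244363 lid ang if gripped 0.32297108912909017 r 158.45042553089297
turn to level/pi [-0.0001 -0.0004 -0.    ]
```

View pics/scene4.png

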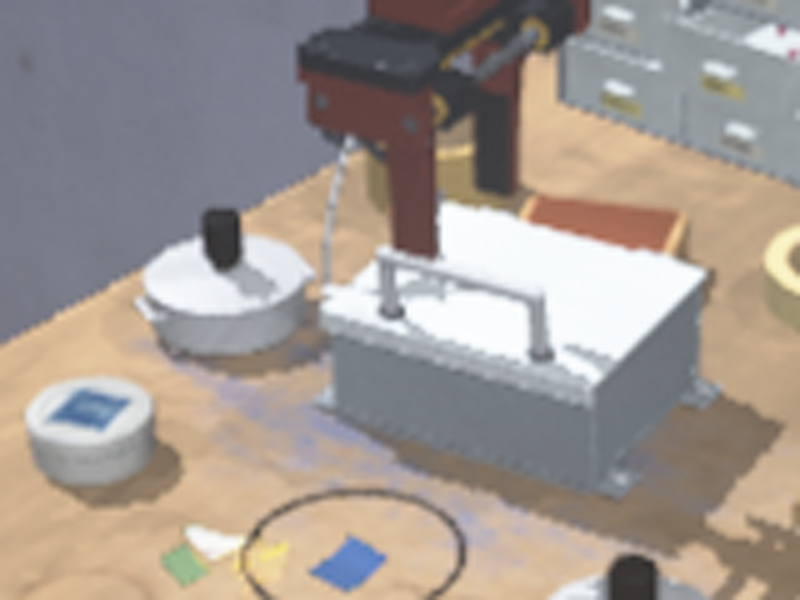

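Crop: the gripper straddles the bar (crop (390–540, 255–295)) from above, centred. Descend and grip.

Call:
{"name": "jog_arm", "arguments": {"steps": [{"dp":[0.008,0,-0.2],"turn":[0,0,0],"claw":0.8},{"dp":[0.008,0,-0.4],"turn":[0,0,0],"claw":0.8},{"dp":[0.008,0,-0.58],"turn":[0,0,0],"claw":0.8},{"dp":[0.008,0,-0.66],"turn":[0,0,0],"claw":0.6},{"dp":[0.008,0,-0.66],"turn":[0,0,0],"claw":0.4},{"dp":[0.008,0,-0.66],"turn":[0,0,0],"claw":0.2},{"dp":[0.008,0,-0.66],"turn":[0,0,0],"claw":0},{"dp":[0.008,0,-0.66],"turn":[0,0,0],"claw":0},{"dp":[0.008,0,-0.66],"turn":[0,0,0],"claw":0},{"dp":[0.008,0,-0.66],"turn":[0,0,0],"claw":0},{"dp":[0.008,0,-0.66],"turn":[0,0,0],"claw":0},{"dp":[0.008,0,-0.66],"turn":[0,0,0],"claw":0}]}}

```text
t: 9.45
ee_pos: [592.3, -221.6, 89.6]
orientation: [-1.567, -0.112, 0.113]
ft_force: [0.3, 0.4, -0.8]
width: 13.9
```

Call:
{"name": "jog_arm", "arguments": {"steps": [{"dp":[0,0,0],"turn":[0,0,0],"claw":0},{"dp":[0,0,0],"turn":[0,0,0],"claw":0},{"dp":[0,0,0],"turn":[0,0,0],"claw":0}]}}

```text
t: 9.7
ee_pos: [593.4, -221.5, 89.7]
orientation: [-1.568, -0.113, 0.112]
ft_force: [5.1, 0.8, -2.3]
width: 8.9
```

```bash
python3 st.py
```

```text
t 9.7 ee [ 593.4 -221.5   89.7] yaw 8.21 y [ 1.e-03  2.e-04 -1.e+00] F [ 5.1  0.8 -2.3] w 8.9
grasp [ 593.4 -221.5  108.7] back 124.83445816450924 left -0.14497697233356688 lid ang if gripped 0.00769579342759652 r 131.92941000176071
turn to level/pi [-0.0001  0.0003  0.    ]
```

```bash
sed -i 's/hc=np.array(\[592.2,-221.5\])/hc=np.array([593.7,-221.3])/' ptr.py; python3 - <<'E'
import numpy as np
from ptr import X
a=np.arctan2(42,126); L=np.hypot(126,42)
def P(f): return np.array([-L*np.cos(a+f)*X[0],-L*np.cos(a+f)*X[1],L*np.sin(a+f)])/80
for f in np.arange(.05,.41,.05): print(round(f,2),(P(f)-P(0)).round(3))
for f in np.arange(.45,.8,.05): print(round(f,2),(P(f)-P(.4)).round(3))
E
```

```text
0.05 [0.028 0.004 0.078]
0.1 [0.06  0.009 0.155]
0.15 [0.095 0.014 0.229]
0.2 [0.134 0.02  0.302]
0.25 [0.177 0.026 0.373]
0.3 [0.223 0.032 0.442]
0.35 [0.273 0.04  0.508]
0.4 [0.325 0.047 0.572]
0.45 [0.056 0.008 0.061]
0.5 [0.115 0.017 0.119]
0.55 [0.176 0.026 0.174]
0.6 [0.24  0.035 0.226]
0.65 [0.307 0.045 0.274]
0.7 [0.376 0.055 0.319]
0.75 [0.447 0.065 0.361]
```

Call:
{"name": "jog_arm", "arguments": {"steps": [{"dp":[0.028,0.004,0.078],"turn":[0,0,0],"claw":0},{"dp":[0.06,0.009,0.155],"turn":[0,0,0],"claw":0},{"dp":[0.095,0.014,0.229],"turn":[0,0,0],"claw":0},{"dp":[0.134,0.02,0.302],"turn":[0,0,0],"claw":0},{"dp":[0.177,0.026,0.373],"turn":[0,0,0],"claw":0},{"dp":[0.223,0.032,0.442],"turn":[0,0,0],"claw":0},{"dp":[0.273,0.04,0.508],"turn":[0,0,0],"claw":0},{"dp":[0.325,0.047,0.572],"turn":[0,0,0],"claw":0},{"dp":[0.325,0.047,0.572],"turn":[0,0,0],"claw":0},{"dp":[0.325,0.047,0.572],"turn":[0,0,0],"claw":0}]}}

```text
t: 10.53
ee_pos: [618.4, -217.8, 136.1]
orientation: [-1.568, -0.112, 0.114]
ft_force: [-4.7, -3.5, -2.7]
width: 8.9
```

```bash
python3 st.py; python3 - <<'E'
from h import *
d=get('scene'); im=cv2.cvtColor(d['img'],cv2.COLOR_RGB2BGR); cv2.imwrite('pics/scene5.png',cv2.resize(im[160:280,200:360],(800,600),interpolation=cv2.INTER_CUBIC))
E
```

```text
t 10.5333 ee [ 618.4 -217.8  136.1] yaw 8.23 y [-1.4e-03  1.0e-04 -1.0e+00] F [-4.7 -3.5 -2.7] w 8.9
grasp [ 618.5 -217.8  155.1] back 100.98033497452128 left -0.06720229944972336 lid ang if gripped 0.4013102971104941 r 134.67924647290306
turn to level/pi [-0.     -0.0004 -0.    ]
```

View pics/scene5.png

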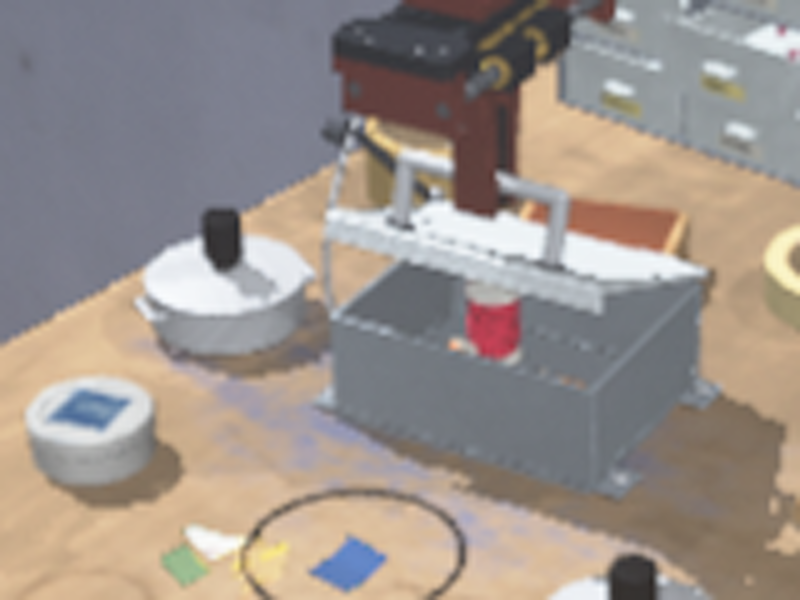

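Crop: the lid is held half open by the gripper, and the pointer above it (crop (335,130)→(430,195)) is untouched. Continue.

Call:
{"name": "jog_arm", "arguments": {"steps": [{"dp":[0.056,0.008,0.061],"turn":[0,0,0],"claw":0},{"dp":[0.115,0.017,0.119],"turn":[0,0,0],"claw":0},{"dp":[0.176,0.026,0.174],"turn":[0,0,0],"claw":0},{"dp":[0.24,0.035,0.226],"turn":[0,0,0],"claw":0},{"dp":[0.307,0.045,0.274],"turn":[0,0,0],"claw":0},{"dp":[0.376,0.055,0.319],"turn":[0,0,0],"claw":0},{"dp":[0.447,0.065,0.361],"turn":[0,0,0],"claw":0},{"dp":[0.447,0.065,0.361],"turn":[0,0,0],"claw":0},{"dp":[0.447,0.065,0.361],"turn":[0,0,0],"claw":0}]}}

```text
t: 11.33
ee_pos: [653.1, -212.7, 166.6]
orientation: [-1.568, -0.11, 0.117]
ft_force: [-10.3, -3.6, 5.2]
width: 9.1
```

```bash
python3 st.py; python3 - <<'E'
from h import *
for n in('scene','top'):
    d=get(n); im=cv2.cvtColor(d['img'],cv2.COLOR_RGB2BGR); 
    cv2.imwrite(f'pics/{n}6.png',cv2.resize(im[160:250,240:360],(800,600),interpolation=cv2.INTER_CUBIC) if n=='scene' else cv2.resize(im[120:240,160:320],(800,600),interpolation=cv2.INTER_CUBIC))
E
```

```text
t 11.3333 ee [ 653.1 -212.7  166.6] yaw 8.25 y [-4.4e-03 -1.0e-04 -1.0e+00] F [-10.3  -3.6   5.2] w 9.1
grasp [ 653.2 -212.7  185.6] back 65.8611333546255 left -0.05461481794190072 lid ang if gripped 0.7455699320932536 r 136.50740457991662
turn to level/pi [ 0.     -0.0014  0.    ]
```

View pics/scene6.png

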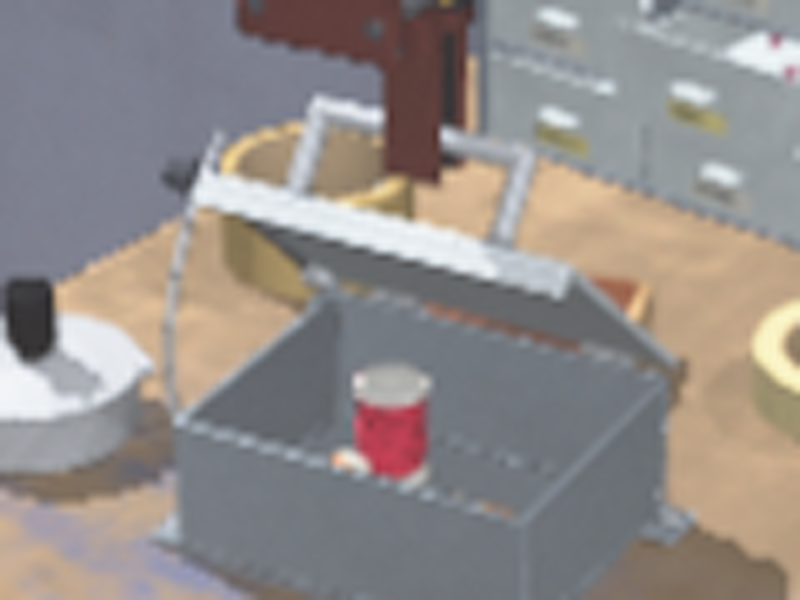

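View pics/top6.png

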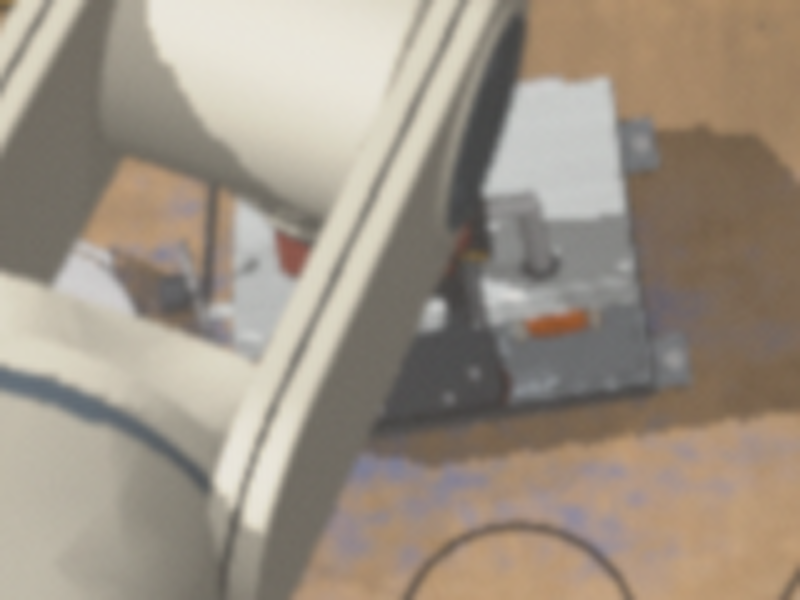

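```bash
cat > lid.py <<'E'
from h import *
from ptr import *
def plane(P):
    P=P.copy()
    for i in range(8):
        c=P.mean(0); n=np.linalg.svd(P-c)[2][2]; e=(P-c)@n; P=P[abs(e)<max(3,2*e.std())]
    n*=np.sign(n[2]); return c,n,len(P),e.std()
d=load('top'); w=caseframe(cloud(d)); m=np.zeros((480,640),bool); m[138:163,266:282]=1; m&=(w[...,2]>0)
P=w[m]; c,n,k,s=plane(P); print('top lid plane n(back,left,h)',n.round(3),'c',c.round(1),k,s,'ang',np.arctan2(n[0]*-1,n[2]))
h=c@n; print('plane dist from hinge',h)
d=load('scene'); w=caseframe(cloud(d)); 
# lid: points within width, above case
m=(abs(w[...,1])<80)&(w[...,2]>15)&(w[...,0]>5)&(w[...,0]<115)
img=d['img'][m].astype(int); P=w[m]; 
np.save('lp.npy',P)
phi=np.arctan2(P[:,2],P[:,0]); print(len(P), np.percentile(phi,[5,25,50,75,95]))
# underside: fit plane on points with r>30 & near-median
q=abs(phi-0.74)<.08; c,n,k,s=plane(P[q]); print('scene under plane',n.round(3),c.round(1),k,s,'ang',np.arctan2(-n[0],n[2]),'dist',c@n)
# bar z
b=(abs(w[...,1])<50)&(w[...,2]>105)&(w[...,2]<135)&(abs(w[...,1])>14); B=w[b]; print('bar',len(B),np.median(B,0),B.min(0),B.max(0))
E
python3 lid.py
```

```text
top lid plane n(back,left,h) [-0.675  0.005  0.738] c [ 32.2 -60.4  35.3] 383 1.3214943204957332 ang 0.7409367780882916
plane dist from hinge 4.039633572056698
4414 [0.70020232 1.13002172 1.27524623 1.33550581 1.40671059]
scene under plane [-0.66  -0.     0.752] [64.5 -4.5 55.3] 366 1.080440595742124 ang 0.7202079273383497 dist -0.9350460189900042
bar 322 [-240.46752328  -15.07981019  116.68740768] [-338.02773257  -49.42429915  105.07074521] [ 79.13259069  49.88506799 134.97036858]
```

```bash
cat > avg.py <<'E'
from h import *
import sys
tag=sys.argv[1]; N=int(sys.argv[2])
for n in('top','scene'):
    Z=[];I=[]
    for i in range(N):
        d=ctrl.get_image(n); z=d['range_z'].copy(); z[z==0]=np.nan; Z.append(z); I.append(d['img'].astype(float))
    d['range_z']=np.nan_to_num(np.nanmedian(Z,0)); d['img']=np.mean(I,0)
    np.savez(f'avg_{n}_{tag}.npz',**{k:np.array(v) for k,v in d.items()})
E
python3 avg.py a 12 2>/dev/null
cat > cmp.py <<'E'
from h import *
import sys
from ptr import *
from lid import plane
tag=sys.argv[1]
d=dict(np.load(f'avg_top_{tag}.npz')); w=caseframe(cloud(d)); g=d['img'].mean(2)
m=np.zeros((480,640),bool); m[138:163,266:282]=1; m&=(w[...,2]>0); c,n,k,s=plane(w[m]); print('LID top',np.arctan2(-n[0],n[2]),'dist',c@n,k,s)
P=[]
for v in range(150,180):
    us=np.arange(199,206); z=w[v,us]; q=(z[:,2]>8)&(abs(z[:,1]-92)<4)&(g[v,us]<112)
    P+=list(z[q])
P=np.array(P); print(len(P),P[:,0].min(),P[:,0].max()); 
l=cv2.fitLine(P.astype(np.float32),cv2.DIST_HUBER,0,.01,.01).ravel();l*=np.sign(l[0]); print('PTR top',np.arctan2(l[2],l[0]),'icpt perp',(l[5]*l[0]-l[3]*l[2]),'left',l[4])
a=np.arctan2(P[:,2],P[:,0])
for off in (0,3.5): print('assuming perp off',off,np.median(a-np.arcsin(off/np.hypot(P[:,0],P[:,2]))))
d=dict(np.load(f'avg_scene_{tag}.npz')); w=caseframe(cloud(d))
m=(abs(w[...,1])<78)&(w[...,2]>15)&(w[...,0]>20)&(w[...,0]<100); P=w[m]; q=abs(np.arctan2(P[:,2],P[:,0])-.74)<.09; c,n,k,s=plane(P[q]); print('LID scene under',np.arctan2(-n[0],n[2]),'dist',c@n,k,s)
E
python3 cmp.py a | grep -v under\ plane
```

```text
top lid plane n(back,left,h) [-0.675  0.005  0.738] c [ 32.2 -60.4  35.3] 383 1.3214943204957332 ang 0.7409367780882916
plane dist from hinge 4.039633572056698
4414 [0.70020232 1.13002172 1.27524623 1.33550581 1.40671059]
bar 322 [-240.46752328  -15.07981019  116.68740768] [-338.02773257  -49.42429915  105.07074521] [ 79.13259069  49.88506799 134.97036858]
LID top 0.7314559714501947 dist 4.567651142867953 392 0.49726495974853274
41 23.798051894693817 77.64718777783186
PTR top 0.7579416 icpt perp 6.535961 left 92.05372
assuming perp off 0 0.8424640040080859
assuming perp off 3.5 0.7996883643983875
LID scene under 0.7626783532347947 dist -3.3627365615556726 260 0.7825277595387866
```

```bash
cat > rel.py <<'E'
from h import *
import sys
from ptr import *
tag=sys.argv[1]; ph=float(sys.argv[2])
d=dict(np.load(f'avg_top_{tag}.npz')); w=caseframe(cloud(d)); g=d['img'].mean(2)
im=cv2.cvtColor(d['img'].astype(np.uint8),cv2.COLOR_RGB2BGR); cv2.imwrite(f'pics/rel_{tag}.png',cv2.resize(im[140:200,180:260],(800,600),interpolation=cv2.INTER_CUBIC))
# coordinates: r along lid, perp
r=w[...,0]*np.cos(ph)+w[...,2]*np.sin(ph); e=-w[...,0]*np.sin(ph)+w[...,2]*np.cos(ph)
near=(abs(e)<20)&(r>5)&(r<135)
for nm,lo,hi in (('ptr',88.5,95.5),('lidL',55,79),('lidR',-80,-50)):
    m=near&(w[...,1]>lo)&(w[...,1]<hi)
    if nm=='ptr': m&=(g<115)
    else: m&=(g>120)
    R,E=r[m],e[m]; 
    for i in range(4):
        p=np.polyfit(R,E,1); f=abs(E-np.polyval(p,R))<3; R,E=R[f],E[f]
    print(nm,len(R),'r',R.min().round(),R.max().round(),'ang',ph+np.arctan(p[0]),'perp at 60',np.polyval(p,60).round(2),'at 100',np.polyval(p,100).round(2))
E
python3 rel.py a 0.731
```

```text
ptr 38 r 38.0 112.0 ang 0.7672252328837952 perp at 60 7.96 at 100 9.41
lidL 189 r 52.0 135.0 ang 0.7288767674690493 perp at 60 4.81 at 100 4.73
lidR 553 r 5.0 135.0 ang 0.7280780789943768 perp at 60 4.7 at 100 4.58
```

View pics/rel_a.png

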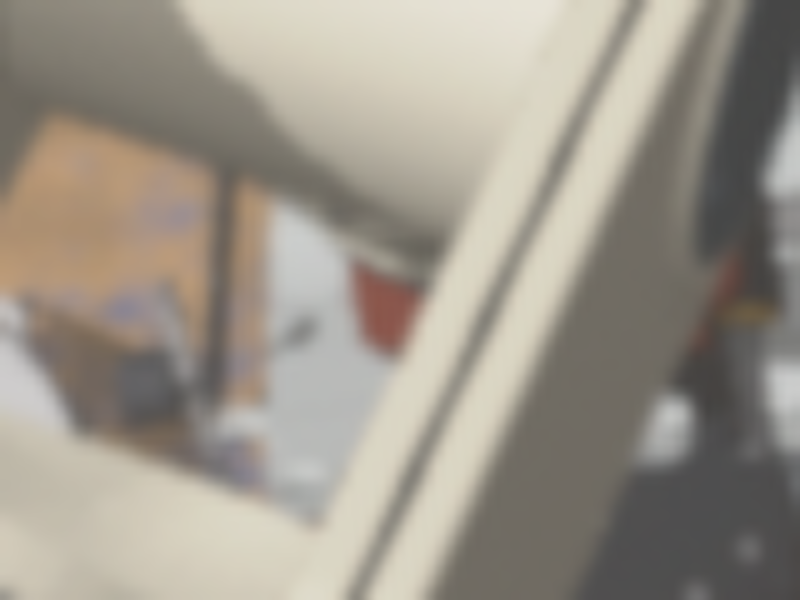

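Call:
{"name": "jog_arm", "arguments": {"steps": [{"dp":[0.03,0.004,0.02],"turn":[0,0,0],"claw":0},{"dp":[0.066,0.009,0.042],"turn":[0,0,0],"claw":0},{"dp":[0.066,0.009,0.042],"turn":[0,0,0],"claw":0},{"dp":[0.066,0.009,0.042],"turn":[0,0,0],"claw":0},{"dp":[0.066,0.009,0.042],"turn":[0,0,0],"claw":0}]}}

```text
t: 13.05
ee_pos: [657.8, -212.0, 169.5]
orientation: [-1.567, -0.108, 0.118]
ft_force: [-2.8, -4.7, -8.9]
width: 9.1
```

```bash
python3 st.py; python3 avg.py b 12 2>/dev/null; python3 rel.py b 0.77; python3 - <<'E'
from h import *
d=dict(np.load('avg_scene_b.npz')); im=cv2.cvtColor(d['img'].astype(np.uint8),cv2.COLOR_RGB2BGR); cv2.imwrite('pics/scene7.png',cv2.resize(im[170:215,255:315],(800,600),interpolation=cv2.INTER_CUBIC))
E
```

```text
t 13.05 ee [ 657.8 -212.   169.5] yaw 8.24 y [-5.8e-03  1.0e-04 -1.0e+00] F [-2.8 -4.7 -8.9] w 9.1
grasp [ 657.9 -212.   188.5] back 61.14980524169896 left -0.055195555622864004 lid ang if gripped 0.785963994657668 r 136.89005658320445
turn to level/pi [-0.     -0.0019 -0.    ]
ptr 43 r 26.0 112.0 ang 0.7895840157367898 perp at 60 5.36 at 100 6.15
lidL 181 r 45.0 135.0 ang 0.7719888670601632 perp at 60 5.08 at 100 5.16
lidR 522 r 5.0 135.0 ang 0.7726434621979623 perp at 60 5.0 at 100 5.1
```

View pics/scene7.png

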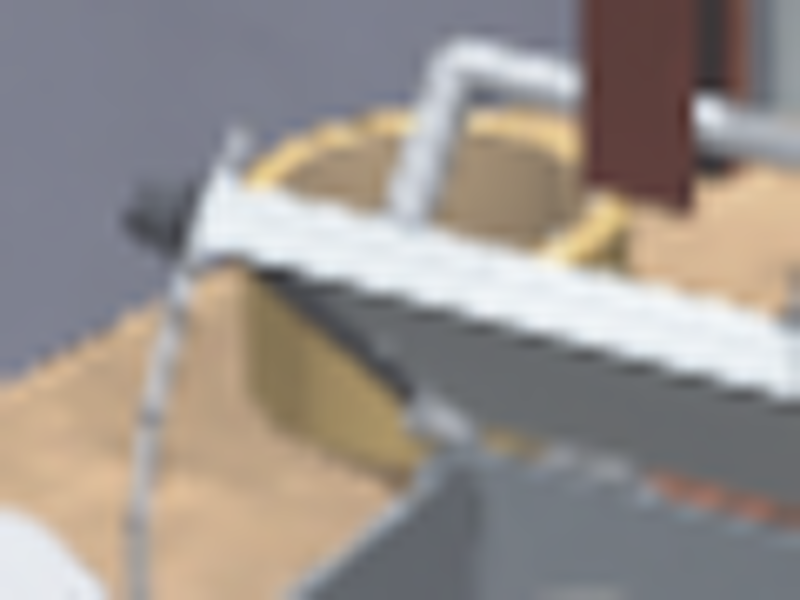

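View pics/rel_b.png

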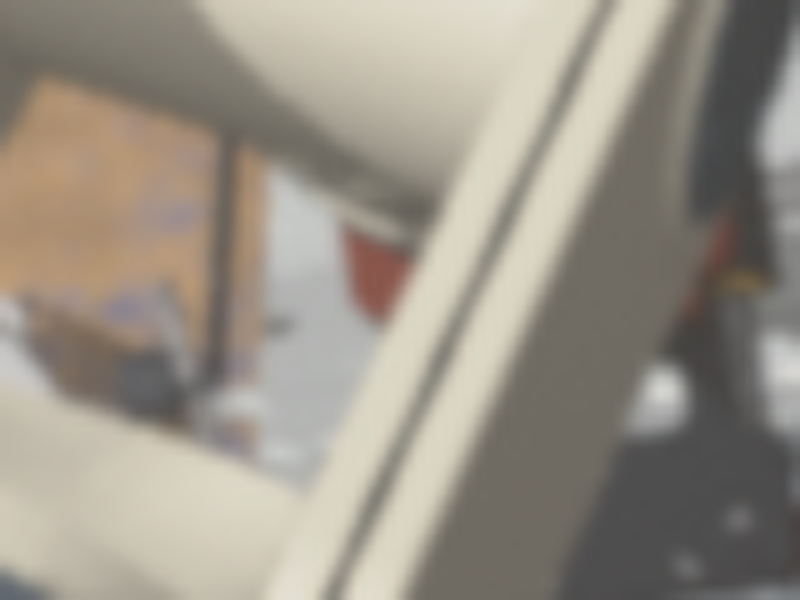

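```bash
python3 - <<'E'
from h import *
from ptr3 import W
d=dict(np.load('avg_scene_b.npz'))
def q(r,e,l,ph): return proj(d,W(r*np.cos(ph)-e*np.sin(ph),l,r*np.sin(ph)+e*np.cos(ph)))
def crop(p): return ((p-[255,170])/.075).round(0)
for nm,a in dict(barL=(126,42,45),barR=(126,42,-45),cornTL=(136,5,82),cornTR=(136,5,-82),hingeL=(0,0,82)).items(): p=q(*a,.772); print(nm,p.round(2),crop(p))
for ph in(.74,.77,.8):
    print(ph,[q(r,0,92,ph).round(2).tolist() for r in(20,40,60,80,100,112)])
    print('  slope line',np.polyfit(*np.array([q(r,0,92,ph) for r in(20,40,60,80,100)]).T,1)[0])
E
python3 - <<'E'
import sys; sys.path.insert(0,'.')
import numpy as np,cv2
obs=[]
im=cv2.imread('pics/scene0.png')
E
```

```text
barL [288.75 174.21] [450.  56.]
barR [319.24 181.53] [857. 154.]
cornTL [270.28 182.8 ] [204. 171.]
cornTR [326.17 196.87] [949. 358.]
hingeL [289.31 201.39] [458. 418.]
0.74 [[283.52, 198.51], [280.66, 196.37], [277.72, 194.17], [274.71, 191.92], [271.61, 189.6], [269.71, 188.18]]
  slope line 0.7480562016515311
0.77 [[283.59, 198.31], [280.8, 195.97], [277.94, 193.57], [275.0, 191.1], [271.99, 188.57], [270.14, 187.02]]
  slope line 0.8399076465912277
0.8 [[283.66, 198.12], [280.95, 195.58], [278.17, 192.97], [275.31, 190.3], [272.38, 187.55], [270.58, 185.86]]
  slope line 0.9367657911673284
```

Call:
{"name": "jog_arm", "arguments": {"steps": [{"dp":[0.014,0.002,0.008],"turn":[0,0,0],"claw":0},{"dp":[0.014,0.002,0.008],"turn":[0,0,0],"claw":0},{"dp":[0.014,0.002,0.008],"turn":[0,0,0],"claw":0},{"dp":[0.014,0.002,0.008],"turn":[0,0,0],"claw":0},{"dp":[0.014,0.002,0.008],"turn":[0,0,0],"claw":0}]}}

```text
t: 14.67
ee_pos: [659.3, -211.8, 170.4]
orientation: [-1.567, -0.109, 0.116]
ft_force: [-2.2, -2.2, -9.9]
width: 8.8
```

```bash
python3 st.py; python3 avg.py c 25 2>/dev/null; python3 rel.py c 0.78; python3 st.py; python3 - <<'E'
from h import *
d=get('scene'); im=cv2.cvtColor(d['img'],cv2.COLOR_RGB2BGR); cv2.imwrite('pics/scene8.png',cv2.resize(im[160:340,170:410],(800,600),interpolation=cv2.INTER_CUBIC))
E
python3 pot.py
```

```text
t 14.6667 ee [ 659.3 -211.8  170.4] yaw 8.23 y [-4.5e-03  1.0e-04 -1.0e+00] F [-2.2 -2.2 -9.9] w 8.8
grasp [ 659.4 -211.8  189.4] back 59.64286743258893 left -0.07713919695321739 lid ang if gripped 0.7987639099311887 r 137.0409465274879
turn to level/pi [-0.     -0.0014 -0.    ]
ptr 46 r 22.0 112.0 ang 0.7826080067401314 perp at 60 4.73 at 100 4.83
lidL 182 r 46.0 135.0 ang 0.7830951676851793 perp at 60 5.14 at 100 5.26
lidR 516 r 5.0 134.0 ang 0.7837808142732963 perp at 60 5.05 at 100 5.2
t 17.1667 ee [ 659.2 -211.8  170.3] yaw 8.23 y [-4.8e-03  1.0e-04 -1.0e+00] F [-2.6 -2.9 -9.4] w 9.2
grasp [ 659.3 -211.8  189.3] back 59.75747974428447 left -0.058991450348790705 lid ang if gripped 0.7977227289024544 r 137.00926610077983
turn to level/pi [-0.     -0.0015 -0.    ]
knob px [322 271   9  15 110] [326.14545455 277.9       ] ray z55 [ 483.  -409.3   55. ]
knob depth med [ 478.6 -412.5   59.5] axis [ 484.7 -408.2]
wall fit 297 [ 486.759831   -405.30471404] 1.2395890582360636
```

View pics/scene8.png

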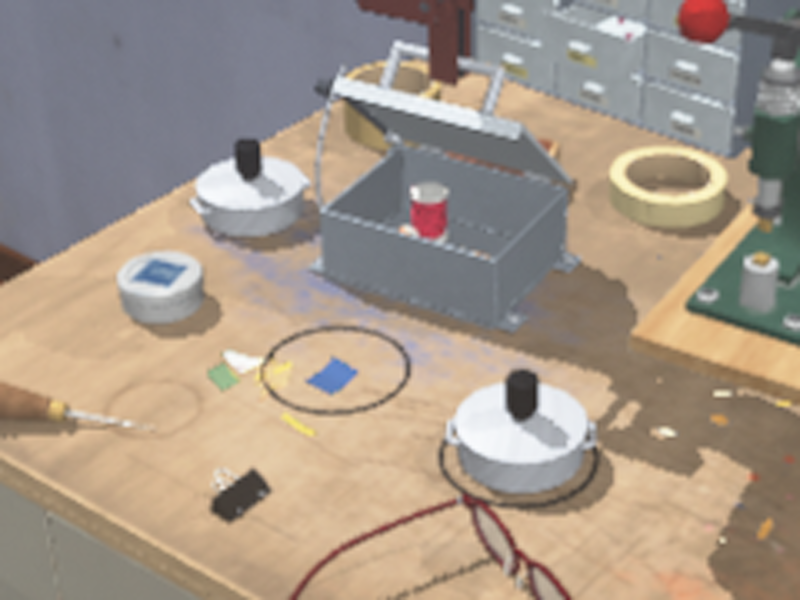

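Scene view: the lid edge coincides with the pointer tip (crop (330,85)). The pot stands in the ring at crop (520,440), with tin and clip where they were. Lid 0.783 and pointer 0.783 rad from averaged depth, steady over 2.5 s. Handing in.

```bash
python3 -c "
from h import *
print(ctrl.close_job())"
```

```text
the job is handed in; nothing more can be done
None
```

I slid the pot by its knob into the middle of the right-hand ring and let go of it. Then I gripped the lid handle and raised the lid level with the pointer. I handed the job in at about 17 s, still holding the lid.

**Pot:** It stands upright. The last estimates put its axis 1 to 3 mm from the ring centre, and they disagree with each other by about 3 mm. During the slide the vertical force stayed between −2 and +3 N and the height did not change, so it was not lifted.

**Lid and pointer:** The last averaged depth images gave 0.783 rad for both. Single pointer readings along the way ranged from about 0.76 to 0.80 rad, so the match is good to about ±0.02 rad. Over the last 2.5 s before hand-in the arm and its force stayed steady.

**Disagreement:** The angle worked out from the gripper position reads about 0.80 rad, because the bar slipped about 4 mm in the pads. I trusted the camera value instead.

**Tin, clip and pointer:** The tin and clip looked unmoved in the last picture. The pointer readings agreed before and after the lift, within that spread.

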